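# Jack up the granite plate and hold it

### The arm

A 7-joint arm with a two-finger parallel gripper is mounted at the origin on a cart in front of the work surface, level with it; the furniture and walls round the work are solid. World frame = base frame: x ahead of the robot, y to its left, z up, the work surface at z = 0. Lengths are in mm, angles in degrees, forces in N, time in s.
With the tool pointing down it reaches from about 400 to 875 mm from the base axis. Payload 19.3 kg.
Tool frame: the origin (TCP) lies at the very end of the fingers, on their centre line; the grasp point (between the pads) lies 19 mm behind it; x points along the fingers, y is the direction in which the jaws open and shut, and the axes are right-handed (so a half turn about x gives the same grasp; the last joint's range is limited). The gripper opens to 85 mm and grips with 20 to 120 N. Pads are 22 mm wide; open, the fingers measure 114 mm over their backs; the gripper's body (76 mm by 85 mm) begins 54 mm behind the grasp point. The pads swing forward as they close: fully open they stand 13 mm farther back than shut.
Start: joints at [-70.428, 29.874, -2.08, 91.645, 1.215, 58.505, -6.463], TCP at [250.179, 572.734, 197.991] pointing down, gripper open.
Joint ranges: [-166.77, 166.77], [-17.47, 122.26], [-85.68, 81.53], [9.62, 139.38], [-72.42, 252.41], [9.2, 110.78], [-144.41, 144.41]. Speed limits (degrees/s): [108.29, 108.29, 136.94, 136.94, 172.46, 172.46, 172.46].

### API

Orientations are given as a 3x3 rotation matrix whose columns are the frame's x, y, z axes.
In Python, from rig import manip, capture, camera_info gives the robot as it stands.
- The arm moves only by the tool drive_tool, never from a script. Its argument "motion" is a list of rows, each an object with "translation": the shift along the world's x, y, z in mm, a list of three; "roll": the turn about the world's z in degrees; "gripper": the opening, from -1 (shut) to 1 (fully open). In form: [{"translation": [tx, ty, tz], "roll": roll, "gripper": gripper}, ...]. A call has 1 to 20 rows; each row shifts and turns the commanded pose from where the row before left it; what a row does not reach is not made up. A row lasts 1/10 s, in which the tool goes at most 50 mm and 8.59 degrees, less where a joint would pass 70% of its speed; a pose out of reach is approached as far as the arm can. A call with a gripper value outside its range is refused whole. The fingers move at their own pace and stop on an object; "grip_force" is the grip in N (left out, the last holds). Time passes only in rows, so rows that do not move let the fingers close. It gives the time, the measured TCP pose, the force and the opening at its end, in the units of the state.
- manip.state(): the state, without advancing time (a new reading comes with each control period).
- capture(name): name is "scene" or "top"; returns the picture (480x640x3 uint8, blue, green, red); there is no depth.
- camera_info(name): a dict with "fx", "fy", "cx", "cy" (pixels), "distortion" ([k1, k2, p1, p2, k3] as OpenCV has them; the pictures are not rectified), "R" (3x3) and "t" (3): a world point X has camera coordinates R X + t. Camera axes: x right, y down, z forward; pixel columns grow to the right and rows downward; lengths in mm; the calibration is good to about 2 mm. A picture is of the moment at which its call begins. camera_info takes no time and is no camera call.
- manip.job_done(): hands the job in, once; it reports no verdict.
The state is a dict: "t": time; "joints": joint angles; "joint_velocities": joint speeds; "effort": joint torques, N m; "tcp_pos": TCP position; "tool_rot": TCP orientation; "ft_force": force on the tool from outside, world axes, zero at the start; "wrist_torque": the same for the moment, N m; "width": finger opening in mm.
Only numpy, scipy, OpenCV 4.12 (cv2) and the standard library are available. Lean on these libraries where they do the work, as an engineer would, in place of code of your own. Each camera call takes 0.05 s, during which the arm holds its last target.

### The job

I have to get at the front feet of the granite inspection plate. First put the big brass weight that stands in front of its lift point into the empty hole of the wooden weight block; then set the little blue jack on the bench with its saddle centred under the lift pad, the jack pointing square at the plate, and let go of it. Give the handle one full stroke and let it come right up again, so that the saddle is caught against the pad, then push the handle all the way down a second time and finish while holding it down, with both front feet clear of the bench; do not shove the plate along or disturb the other things.

Things in the scene. Friction and masses are not known exactly. Their poses are not given: they have to be found in the camera images.
- granite: Dark granite inspection plate, slab 160 (x) x 200 (y) x 50 mm on four feet with rubber soles (30 mm across, 38 mm high), top 88 mm above the bench, 4.6 kg, loose. Its front, with a steel lug, faces its own -x. Origin on the bench straight below the lift point; the slab's front face is 22 mm behind it (+x), the front feet 42 mm behind it at y = +-80 mm, the rear feet 162 mm. A 30 mm round brass level 8 mm high sits on the top at the rear.
- lift_pad (a point): Lift point of the plate: centre of the underside of the round steel lift pad (26 mm across), 36 mm above the bench while the plate stands on its feet. The pad sits under a steel lug (46 mm wide, top 46 mm above the bench) that sticks out 46 mm in front of the slab's front face and 24 mm in front of this point; a yellow disc on top of the lug marks it. Axes as the plate's: +x points from the lug into the plate.
- front_feet (a point): Point midway between the two front feet, level with their soles (0 above the bench while they stand).
- weight_1_mid (a point): Big brass calibration weight with a knob on top, the obstacle: 36 mm across at the base, 40 mm high, 0.3 kg; this point is on its axis 20 mm above its base. It stands 60 to 85 mm in front of the lift point.
- weight_seat (a point): Centre of the floor of the empty round hole at one end of the wooden weight block: hole 40 mm across and 12 mm deep, floor 10 mm above the bench, mouth 22 mm above the bench. The block is 60 mm (its x) by 150 mm (its y), fixed; this point lies 33 mm from the block's +y end (the end nearest the robot), and the two smaller weights stand 52 and 94 mm from it toward the block's -y.
- weight_2: Medium brass weight (30 mm across, 32 mm high) standing in the block; leave it. Origin under its base.
- weight_3: Small brass weight (24 mm across, 26 mm high) standing in the block; leave it. Origin under its base.
- jack_grip (a point): Middle of the jack's housing, 45 mm above the jack's underside. The jack (about 0.9 kg, loose) is a small ratchet toe jack: a blue housing 54 mm long (its x), 38 mm wide (its y, the cheeks to take it by) and 66 mm high on a steel base plate 58 mm wide and 6 mm thick that reaches 68 mm to +x and 72 mm to -x of this point. The toe with the saddle points to its +x, the pump handle to its -x.
- jack_saddle (a point): Centre of the top of the round saddle (28 mm across) on the jack's toe, 52 mm in front (+x) of jack_grip and 29 mm above the jack's underside while it is down.
- pump_bar (a point): Centre of the black cross bar at the end of the pump handle: 24 mm thick, 72 mm long across the jack. The handle turns about an axle along the jack's y, 20 mm behind (-x) and 5 mm below jack_grip; the bar's centre is 110 mm from the axle. At joint 0 it stands 38 degrees (0.663 rad) above level behind the axle (bar centre 108 mm above the bench); at 0.62 it is nearly level (45 mm above the bench). Pushing down on the bar takes 2 to 10 N.
- jack_handle (a joint): Pump handle angle, rad: 0 up (a spring brings it back there), 0.62 fully down.
- jack_ram (a joint): Height of the saddle above its lowest position, m. A full stroke from the bottom lifts the saddle about 12.5 mm; when the handle goes up again the saddle settles back onto a catch at about 8 mm. The second stroke lifts it to about 21.5 mm (catch at about 17 mm), a third to about 30 mm (catch at about 26 mm). A stroke short of about 0.56 rad may not reach the catch. It does not come down by itself.
- felt_tin: Round tin with a green lid, 66 mm across, 30 mm high, right of the plate's front; leave it. Origin under its base.
There are look-alikes about, which are no part of the job. What is shaped like the part that bears weight_1_mid but turquoise is not meant.

How it is judged (in metres and radians):
On the way, in this order (a step that is already met when the one before it is completed fails the run):
1. the big weight stands in the empty hole of the block, let go (horizontal distance between weight_1_mid and weight_seat below 0.005 m and height (world z) of weight_1_mid below 0.034 m and angle between weight_1_mid's own z axis and vertical below 0.12 rad and contact force between the fingers and weight_1 below 0.1 N), for 0.2 s.
2. the jack stands on the bench, let go, its saddle (still down) centred under the lift pad (horizontal distance between jack_saddle and lift_pad below 0.011 m and angle between jack_grip's own z axis and vertical below 0.06 rad and angle between the x axis of jack_grip and the x axis of granite, either way round below 0.3 rad and value of joint jack_ram below 0.004 m and height (world z) of jack_grip below 0.049 m and contact force between the fingers and jack below 0.3 N), for 0.2 s.
3. one full stroke made: the handle is up again and the catch holds the saddle up (horizontal distance between jack_saddle and lift_pad below 0.011 m and angle between jack_grip's own z axis and vertical below 0.06 rad and angle between the x axis of jack_grip and the x axis of granite, either way round below 0.3 rad and value of joint jack_ram above 0.0065 m and value of joint jack_handle below 0.12 rad), for 0.1 s.
At the end, for the whole second after the job is handed in: Fingers hold the handle down (over 0.52 rad, over 1 N); saddle up over 18.5 mm, within 11 mm of the pad's centre, jack level and square within 0.3 rad, carrying the plate (over 4 N); front feet over 9 mm clear, plate tilted under 0.2 rad; big weight upright in its hole (within 5 mm) (horizontal distance between weight_1_mid and weight_seat below 0.005 m and height (world z) of weight_1_mid below 0.034 m and angle between weight_1_mid's own z axis and vertical below 0.12 rad and horizontal distance between jack_saddle and lift_pad below 0.011 m and angle between jack_grip's own z axis and vertical below 0.06 rad and angle between the x axis of jack_grip and the x axis of granite, either way round below 0.3 rad and value of joint jack_handle above 0.52 rad and contact force between the fingers and jack_handle above 1 N and value of joint jack_ram above 0.0185 m and contact force between granite and jack above 4 N and height (world z) of front_feet above 0.009 m and contact force between the fingers and granite below 0.1 N and angle between granite's own z axis and vertical below 0.2 rad); the arm keeps its last pose, push and grip.
It fails at once if the plate is shoved, its front end moving more than 25 mm (distance of granite from where it was at the start of the episode above 0.025 m).
It fails at once if the weights in the block are moved by more than 15 mm (distance of any of weight_2, weight_3 from where it was at the start of the episode above 0.015 m).
It fails at once if the tin is moved by more than 20 mm (distance of felt_tin from where it was at the start of the episode above 0.02 m).
It also fails if it takes over 72 s, if anything falls off the work surface, if the arm or the gripper's body presses on something with over 40 N, if the wrist force passes 120 N, or if a joint passes its speed limit or range.

## Working session

There is one attempt and no reset: what is moved stays moved. The work goes in short steps, Python scripts to look and compute and a tool call to move; the robot and the scene stay as the last step left them, time stands still between calls to the robot, and variables do not carry over. Pictures are saved under pics/ and viewed, and the job is handed in when it is done.

Besides the shell and the picture viewer there is one more tool, called as a command line: name --argument value ..., lists and objects as JSON in quotes. drive_tool: Moves the arm, as the interface text tells. Its arguments: {"type":"object","properties":{"motion":{"type":"array"},"grip_force":{"type":"number"}},"required":["motion"]}

```bash
ls; mkdir -p pics
python3 - <<'E'
from rig import manip, capture, camera_info
import cv2
for n in ["scene","top"]:
    cv2.imwrite(f"pics/{n}0.png",capture(n)); print(n,camera_info(n))
print(manip.state())
E
```

```text
pics
scene {'fx': 574.3210147697663, 'fy': 574.3210147697663, 'cx': 309.8296571720197, 'cy': 241.2812023515885, 'distortion': array([-0.07252718,  0.        ,  0.        ,  0.        ,  0.        ]), 'R': array([[ 0.75218744, -0.65873311, -0.01687432],
       [-0.43613215, -0.47848316, -0.76213031],
       [ 0.49396639,  0.58062428, -0.64720371]]), 't': array([-259.09926219,  448.35051937,  669.796664  ])}
top {'fx': 469.75435225160106, 'fy': 469.75435225160106, 'cx': 314.74113029145127, 'cy': 236.08909990453324, 'distortion': array([-0.09242239,  0.        ,  0.        ,  0.        ,  0.        ]), 'R': array([[ 0.01004563, -0.9998764 , -0.01209418],
       [-0.98600779, -0.00789221, -0.16651234],
       [ 0.16639631,  0.01359767, -0.9859652 ]]), 't': array([258.02212388, 575.53302198, 838.95032825])}
{'t': 0.1, 'joints': array([-70.4272911 ,  29.90606414,  -2.08072951,  91.6702234 ,
         1.2141082 ,  58.50436606,  -6.46212515]), 'joint_velocities': array([-0.00122093, -0.1119757 ,  0.02829677, -0.13745895, -0.04479424,
       -0.00326129,  0.03493201]), 'effort': array([ 3.89063149e-03, -9.28474545e+01,  1.98430739e+00, -3.70537519e+01,
        1.81156310e-02,  5.22676884e-03, -1.56765267e-07]), 'tcp_pos': array([250.06982062, 572.4262112 , 197.48174434]), 'tool_rot': array([[-3.45485268e-04,  4.00277676e-01,  9.16393836e-01],
       [-9.62975475e-04,  9.16393333e-01, -4.00277820e-01],
       [-9.99999477e-01, -1.02075488e-03,  6.88571897e-05]]), 'ft_force': array([-0.06576327,  0.21085656, -0.16634455]), 'wrist_torque': array([ 0.02495536,  0.05871616, -0.01635689]), 'width': 85.26067323037282}
```

View pics/scene0.png

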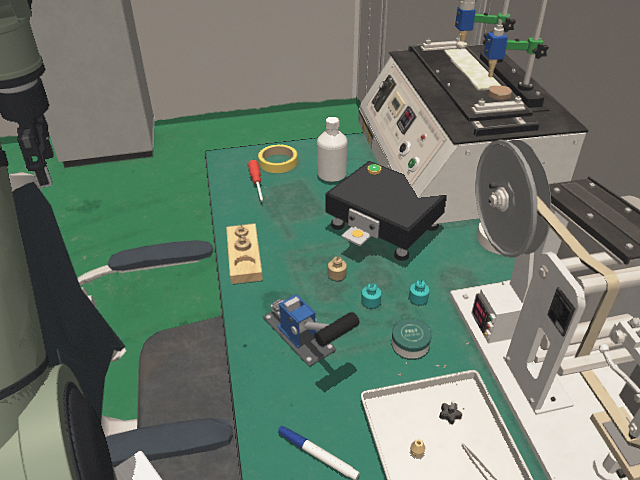

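View pics/top0.png

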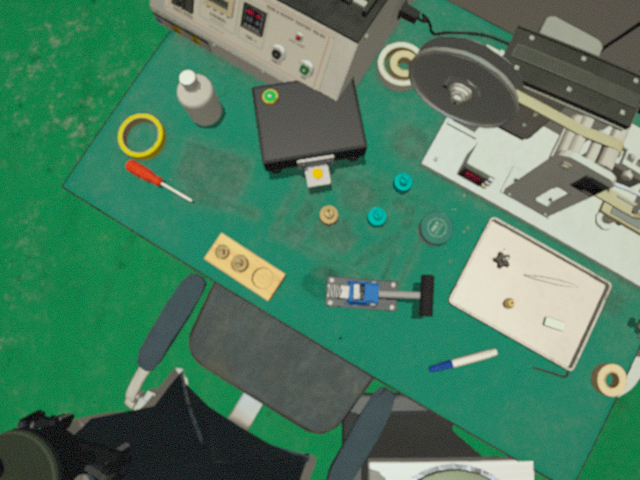

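The big brass weight is at top px (329,214). The things it could be mistaken for are the turquoise weights at (377,216) and (403,182), the small brass weight in the tray at (508,303), and the weights in the block at (240,263) and (222,251). The description says brass and standing in front of the lug, so I choose (329,214). I'll check that in close crops.

```bash
cat > h.py <<'E'
import numpy as np, cv2
from rig import manip, capture, camera_info
def K(c): return np.array([[c['fx'],0,c['cx']],[0,c['fy'],c['cy']],[0,0,1]])
def ray(n,uv):
    c=camera_info(n); p=cv2.undistortPoints(np.array([[uv]],float),K(c),c['distortion'])[0,0]
    return -c['R'].T@c['t'], c['R'].T@np.array([p[0],p[1],1])
def plane(n,uv,z):
    o,d=ray(n,uv); return o+d*(z-o[2])/d[2]
def proj(n,X):
    c=camera_info(n); r,_=cv2.Rodrigues(c['R'])
    return cv2.projectPoints(np.array(X,float).reshape(-1,3),r,c['t'],K(c),c['distortion'])[0].reshape(-1,2)
def crop(n,img,x0,y0,w,h,s,name):
    cv2.imwrite(f"pics/{name}.png",cv2.resize(img[y0:y0+h,x0:x0+w],None,fx=s,fy=s,interpolation=cv2.INTER_CUBIC))
E
python3 - <<'E'
import cv2; from h import crop
a=cv2.imread('pics/top0.png'); b=cv2.imread('pics/scene0.png')
crop('top',a,190,140,200,150,4,'t_c1'); crop('top',a,310,250,140,80,5,'t_c2'); crop('scene',b,210,190,200,150,4,'s_c1'); crop('scene',b,250,270,130,100,6,'s_c2')
E
```

```text
(no output)
```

View pics/t_c1.png

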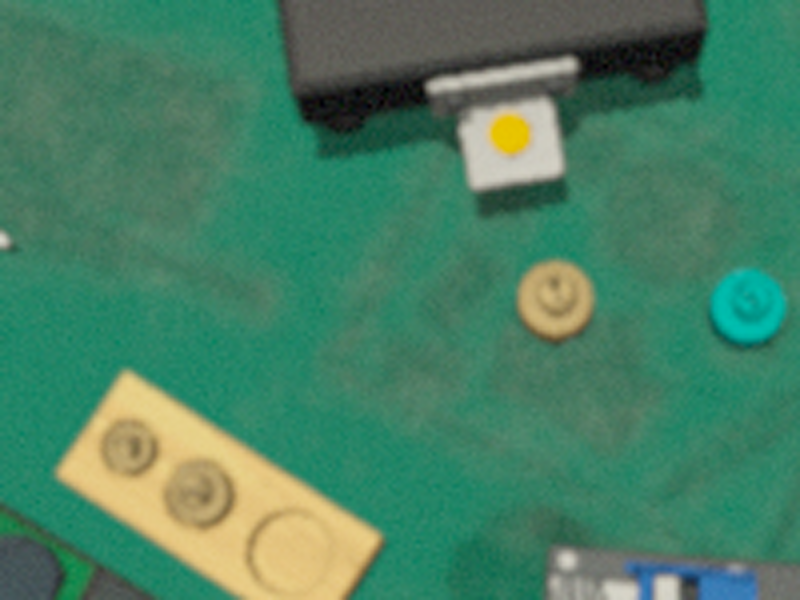

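View pics/t_c2.png

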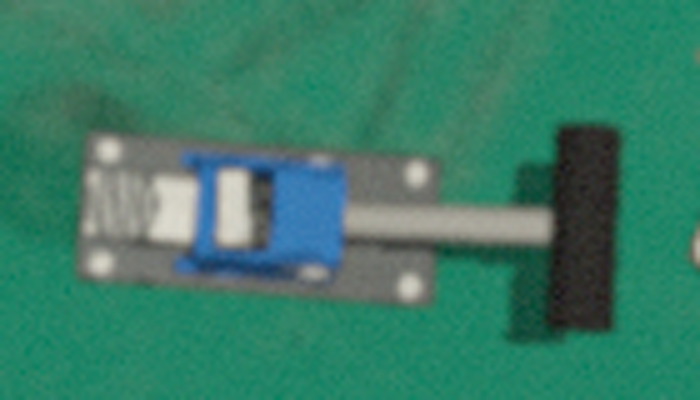

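View pics/s_c1.png

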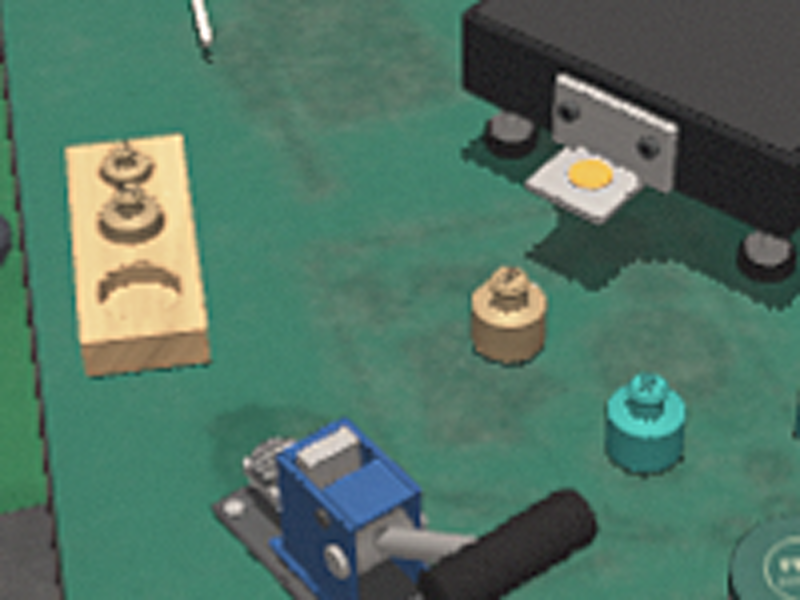

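View pics/s_c2.png

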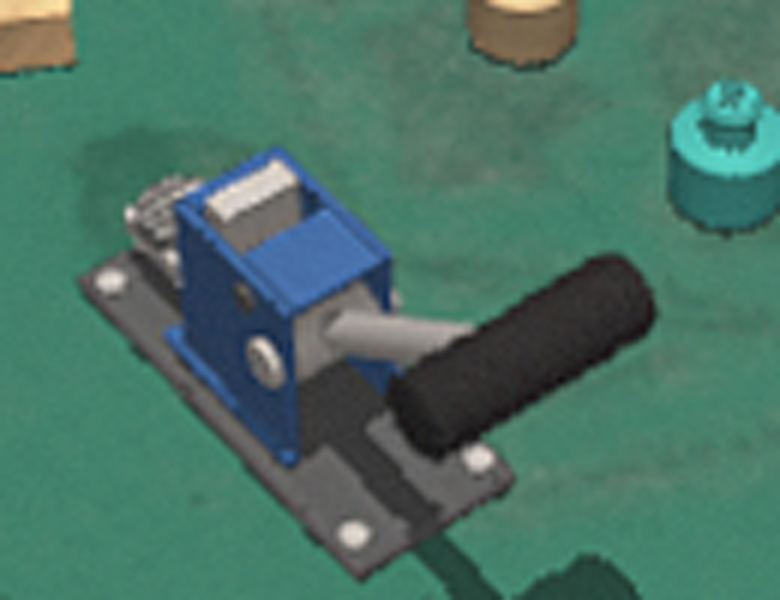

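Both crops confirm it: a plain brass knobbed weight with its top at crop (555,300), standing alone in front of the yellow-marked lug. Next I'll measure by masks.

```bash
cat > m.py <<'E'
from h import *
def cents(img,lo,hi,roi):
    x,y,w,h=roi; m=cv2.inRange(cv2.cvtColor(img[y:y+h,x:x+w],cv2.COLOR_BGR2HSV),lo,hi)
    cs,_=cv2.findContours(m,cv2.RETR_EXTERNAL,cv2.CHAIN_APPROX_NONE)
    c=max(cs,key=cv2.contourArea); return c+np.array([x,y])
def cen(c):
    M=cv2.moments(c); return np.array([M['m10'],M['m01']])/M['m00']
E
python3 - <<'E'
from m import *
np.set_printoptions(precision=1,suppress=True)
T=cv2.imread('pics/top0.png'); S=cv2.imread('pics/scene0.png')
# yellow disc
for n,I,r in (('top',T,(300,160,40,30)),('scene',S,(345,222,30,25))):
    c=cents(I,(15,150,150),(32,255,255),r); u=cen(c); print(n,'disc',u,cv2.contourArea(c),plane(n,u,46.5)[:2])
# weight blob
for n,I,r in (('top',T,(312,195,34,38)),('scene',S,(322,250,32,35))):
    c=cents(I,(8,50,60),(28,255,255),r); print(n,'weight',cen(c),cv2.boundingRect(c),cv2.fitEllipse(c), plane(n,cen(c),20)[:2])
# block corners
for n,I,r in (('top',T,(195,225,100,80)),('scene',S,(222,218,45,68))):
    c=cents(I,(10,50,60),(28,255,255),r); b=cv2.boxPoints(cv2.minAreaRect(c)); print(n,'block',b.tolist(), [plane(n,p,22)[:2] for p in b])
# jack base corners
for p in ((90,130),(440,158),(432,305),(78,278)):
    u=np.array(p)/5+[310,250]; print('jb',u,plane('top',u,6)[:2])
for p in ((82,275),(510,480),(362,578)):
    u=np.array(p)/6+[250,270]; print('jb scene',u,plane('scene',u,6)[:2])
for p in ((585,128),(582,328)):
    u=np.array(p)/5+[310,250]; print('bar ends',u,plane('top',u,108)[:2])
for p in ((462,123),(552,95),(565,178),(472,190)): 
    u=np.array(p)/4+[190,140]; print('lug',u,plane('top',u,46)[:2])
E
```

```text
top disc [317. 173.] 56.0 [698.3 260.1]
scene disc [357.4 233.1] 39.0 [698.5 260.2]
top weight [328.4 214.9] (320, 206, 18, 19) ((328.4135437011719, 214.85452270507812), (17.45770263671875, 18.575632095336914), 167.81332397460938) [620.9 237.1]
scene weight [336.7 268.8] (328, 257, 19, 24) ((336.6834716796875, 268.7842712402344), (18.281780242919922, 23.030799865722656), 0.3940034508705139) [617.1 232.9]
top block [[203.380859375, 258.46112060546875], [221.0826416015625, 231.5543975830078], [286.04443359375, 274.29241943359375], [268.3426513671875, 301.19915771484375]] [array([531.8, 480.6]), array([585.4, 448. ]), array([502.7, 318.2]), array([450.7, 351.2])]
scene block [[223.72311401367188, 226.78465270996094], [255.4769744873047, 222.81541442871094], [262.60003662109375, 279.800048828125], [230.84617614746094, 283.769287109375]] [array([529. , 483.1]), array([586.2, 448.8]), array([492.3, 302.5]), array([441.8, 333.9])]
jb [328. 276.] [501.5 237. ]
jb [398.  281.6] [491.5  99.9]
jb [396.4 311. ] [434.4 103.9]
jb [325.6 305.6] [443.9 241.4]
jb scene [263.7 315.8] [446.3 241.6]
jb scene [335. 350.] [488.2  99.6]
jb scene [310.3 366.3] [434.9 101.9]
bar ends [427.  275.6] [494.9  65.6]
bar ends [426.4 315.6] [425.7  68.3]
lug [305.5 170.8] [702.9 282.6]
lug [328.  163.8] [717.4 238.8]
lug [331.2 184.5] [675.5 232.3]
lug [308.  187.5] [669.1 277.3]
```

Run:
```python
from m import *
np.set_printoptions(precision=1,suppress=True)
T=cv2.imread('pics/top0.png'); S=cv2.imread('pics/scene0.png')
for n in('top','scene'):
    c=camera_info(n); print(n,-c['R'].T@c['t'])
print('hole',plane('top',(263,278.25),22))
u=np.array((292,553))/4+[190,140]
f=np.array([[300,95],[705,25]])/4+[190,140]
P=[plane('top',p,88)[:2] for p in f]; print('slab front',P, np.degrees(np.arctan2(*(P[0]-P[1])[[0,1]])))
# weight outline from scene: base bottom; silhouettes
for n,I,r in (('top',T,(312,195,34,38)),('scene',S,(322,250,32,35))):
    x,y,w,h=r; print(n); 
    c=cents(I,(8,50,60),(28,255,255),r)
    m=np.zeros(I.shape[:2],np.uint8); cv2.drawContours(m,[c],-1,255,-1)
    for v in range(y,y+h):
        xs=np.where(m[v])[0]
        if len(xs): print(v,xs.min(),xs.max(),end='; ')
def circ(c,z,r):
    a=np.linspace(0,2*np.pi,40); return np.c_[c[0]+r*np.cos(a),c[1]+r*np.sin(a),0*a+z]
def ov(n,I,L,roi,s,name):
    x,y,w,h=roi; J=cv2.resize(I[y:y+h,x:x+w],None,fx=s,fy=s,interpolation=cv2.INTER_NEAREST)
    for c,z,r in L:
        p=((proj(n,circ(c,z,r))-[x,y]+.5)*s).astype(int); cv2.polylines(J,[p],True,(0,0,255),1)
    cv2.imwrite(f'pics/{name}.png',J)
L=[((619.5,236.0),0,18),((619.5,236.0),26,18),((495.3,363.9),22,20),((698.3,260.1),46,6)]
ov('top',T,L,(240,160,110,140),5,'ov1t'); ov('scene',S,L,(225,215,140,75),5,'ov1s')
```

```text
top [425.3 251.1 926.1]
scene [  59.6 -345.   770.8]
hole [494.6 362.6  22. ]
slab front [array([702.9, 356.9]), array([738.4, 167.8])] -10.633313419743192
top
206 325 332; 207 323 333; 208 322 334; 209 321 335; 210 321 336; 211 320 336; 212 320 337; 213 320 337; 214 320 337; 215 320 337; 216 320 337; 217 320 337; 218 320 337; 219 321 336; 220 321 336; 221 322 335; 222 323 334; 223 324 333; 224 326 331; scene
257 335 339; 258 333 340; 259 333 341; 260 332 342; 261 331 343; 262 329 344; 263 328 345; 264 328 345; 265 328 346; 266 328 346; 267 328 345; 268 328 345; 269 328 345; 270 328 345; 271 328 345; 272 328 345; 273 328 345; 274 328 345; 275 329 345; 276 329 345; 277 329 344; 278 331 343; 279 332 342; 280 336 337;
```

View pics/ov1t.png

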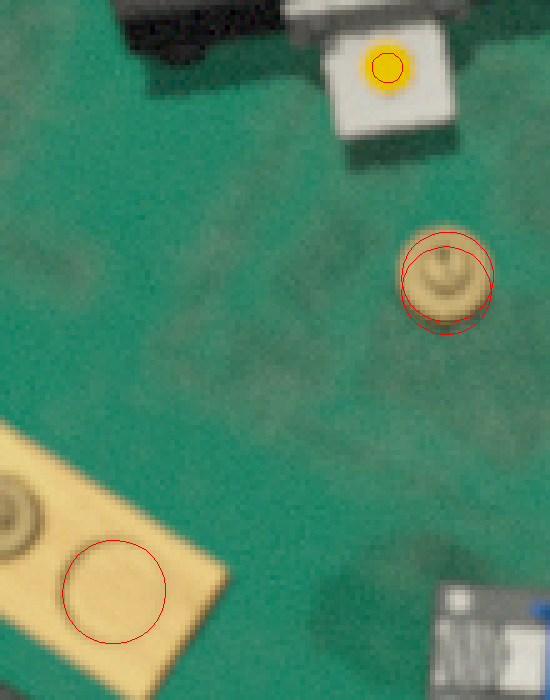

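View pics/ov1s.png

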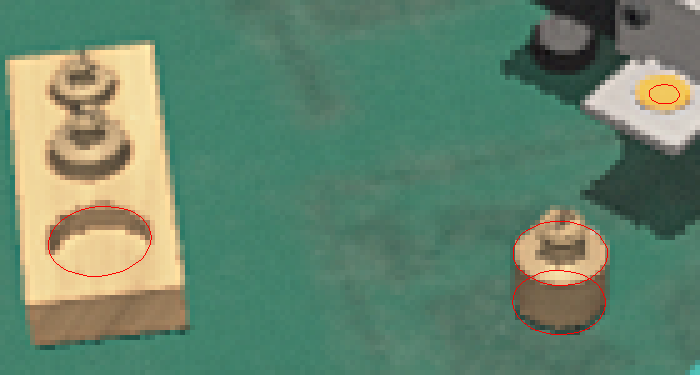

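The red outlines show the hole at (495,364) fitting both views. The weight needs about +1.5 mm in x, so I take it as (621,236.5). I'll go above the weight first.

drive_tool --motion '[{"translation": [20.6,-18.7,0],"roll": 0,"gripper": 0.5},{"translation": [20.6,-18.7,0],"roll": 0,"gripper": 0.5},{"translation": [20.6,-18.7,0],"roll": 0,"gripper": 0.5},{"translation": [20.6,-18.7,0],"roll": 0,"gripper": 0.5},{"translation": [20.6,-18.7,0],"roll": 0,"gripper": 0.5},{"translation": [20.6,-18.7,0],"roll": 0,"gripper": 0.5},{"translation": [20.6,-18.7,0],"roll": 0,"gripper": 0.5},{"translation": [20.6,-18.7,0],"roll": 0,"gripper": 0.5},{"translation": [20.6,-18.7,0],"roll": 0,"gripper": 0.5},{"translation": [20.6,-18.7,0],"roll": 0,"gripper": 0.5},{"translation": [20.6,-18.7,0],"roll": 0,"gripper": 0.5},{"translation": [20.6,-18.7,0],"roll": 0,"gripper": 0.5},{"translation": [20.6,-18.7,0],"roll": 0,"gripper": 0.5},{"translation": [20.6,-18.7,0],"roll": 0,"gripper": 0.5},{"translation": [20.6,-18.7,0],"roll": 0,"gripper": 0.5},{"translation": [20.6,-18.7,0],"roll": 0,"gripper": 0.5},{"translation": [20.6,-18.7,0],"roll": 0,"gripper": 0.5},{"translation": [20.6,-18.7,0],"roll": 0,"gripper": 0.5},{"translation": [0,0,0],"roll": 0,"gripper": 0.5}]' --grip_force 30

```text
t: 2.0
tcp_pos: [623.2, 232.2, 197.4]
tool_rot: [[0.0, 0.404, 0.915], [-0.002, 0.915, -0.404], [-1.0, -0.002, 0.001]]
ft_force: [-0.0, -1.1, -0.4]
width: 63.9
```

drive_tool --motion '[{"translation": [0,0.7,-35],"roll": 0,"gripper": 0.5},{"translation": [0,0,-35],"roll": 0,"gripper": 0.5},{"translation": [0,0,-35],"roll": 0,"gripper": 0.5},{"translation": [0,0,-25],"roll": 0,"gripper": 0.5},{"translation": [0,0,0],"roll": 0,"gripper": 0.5}]'

```text
t: 2.5
tcp_pos: [618.5, 236.5, 64.5]
tool_rot: [[-0.005, 0.4, 0.917], [-0.002, 0.917, -0.4], [-1.0, -0.004, -0.004]]
ft_force: [-0.8, -0.5, 1.3]
width: 64.3
```

Run:
```python
from h import *
s=capture('scene'); crop('scene',s,270,170,140,120,5,'s2'); t=capture('top'); crop('top',t,270,150,120,100,6,'t2'); print(manip.state()['tcp_pos'],manip.state()['ft_force'])
```

```text
[620.89841723 237.14484119  68.47393131] [-0.05726192  0.12457575  0.37609976]
```

View pics/s2.png

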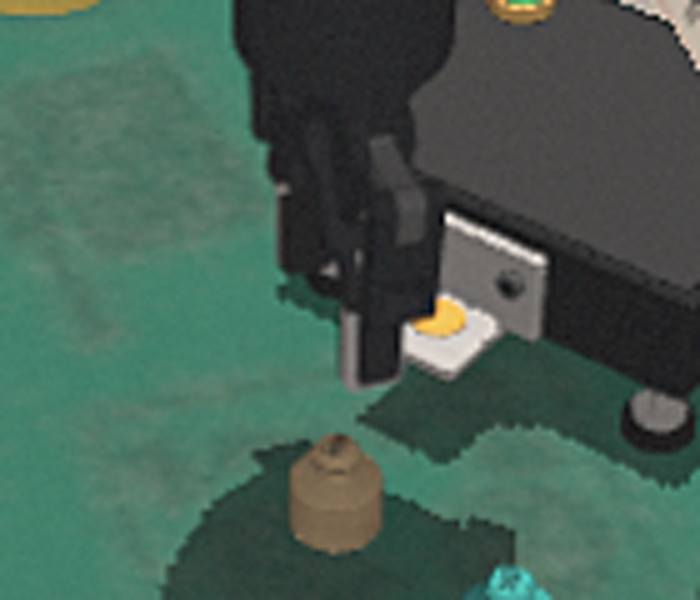

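The scene picture shows the jaws above the brass weight (px ~(337,270)) with clear space round it. Going down and centring it with a first squeeze.

drive_tool --motion '[{"translation": [0,0,-20],"roll": 0,"gripper": 0.5},{"translation": [0,0,-20],"roll": 0,"gripper": 0.5},{"translation": [0,0,-14.5],"roll": 0,"gripper": 0.5},{"translation": [0,0,0],"roll": 0,"gripper": 0.5},{"translation": [0,0,0],"roll": 0,"gripper": -0.3},{"translation": [0,0,0],"roll": 0,"gripper": -0.5},{"translation": [0,0,0],"roll": 0,"gripper": -0.5},{"translation": [0,0,0],"roll": 0,"gripper": -0.5},{"translation": [0,0,0],"roll": 0,"gripper": -0.5}]' --grip_force 25

```text
t: 3.5
tcp_pos: [621.1, 236.9, 13.8]
tool_rot: [[0.0, 0.4, 0.916], [0.0, 0.916, -0.4], [-1.0, 0.0, 0.0]]
ft_force: [-0.0, -0.1, -0.5]
width: 21.3
```

Run:
```python
from h import *
s=capture('scene'); crop('scene',s,270,170,140,120,5,'s3'); t=capture('top'); crop('top',t,270,150,140,120,5,'t3')
```

```text
(no output)
```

View pics/s3.png

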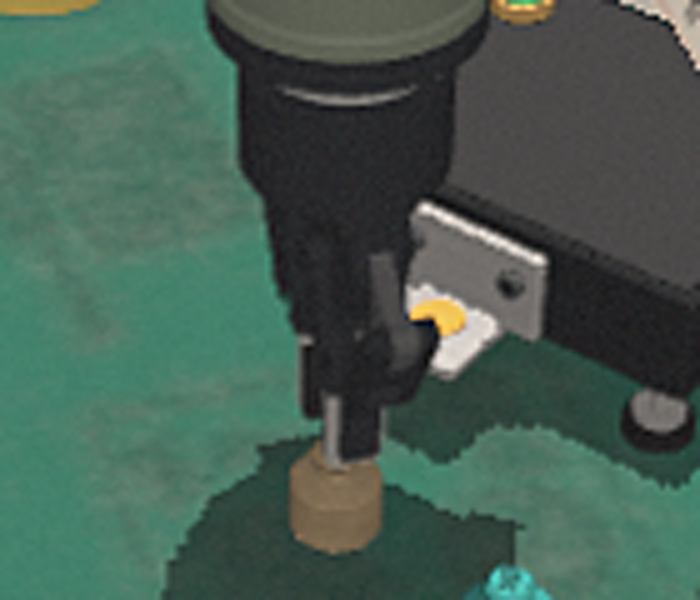

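View pics/t3.png

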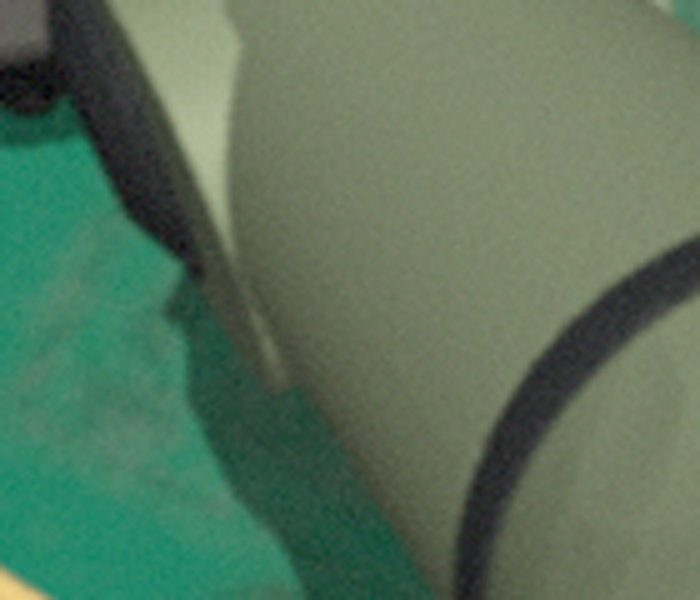

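Run:
```python
from h import *
st=manip.state(); print(st['tcp_pos'],st['ft_force'],st['width'])
p=st['tcp_pos']; y=np.array([.4,.916,0])
for z in (14,20,26,32,40): 
  q=np.array([p[0],p[1],z]); print(z,[ (proj('scene',q+y*s).round(1)).tolist() for s in (-18,-10.6,0,10.6)])
```

```text
[621.03618387 236.85633159  13.62478618] [-0.45482542 -1.05096794 -1.27716488] 21.2342236922606
14 [[[339.9, 275.2]], [[338.6, 272.7]], [[336.7, 269.1]], [[334.9, 265.5]]]
20 [[[340.0, 272.9]], [[338.6, 270.4]], [[336.8, 266.8]], [[334.9, 263.3]]]
26 [[[340.0, 270.6]], [[338.7, 268.1]], [[336.8, 264.5]], [[335.0, 261.0]]]
32 [[[340.1, 268.3]], [[338.7, 265.8]], [[336.9, 262.2]], [[335.0, 258.6]]]
40 [[[340.2, 265.2]], [[338.8, 262.6]], [[336.9, 259.1]], [[335.0, 255.5]]]
```

Run:
```python
from h import *
y=np.array([.4,.916,0])
for z in (68,75,82,90,100): 
  q=np.array([620.9,237.1,z]); print(z,[ (proj('scene',q+y*s).round(1)).tolist() for s in (-45,-39,-32,32)])
```

```text
68 [[[345.4, 263.3]], [[344.2, 261.2]], [[342.9, 258.8]], [[331.3, 237.4]]]
75 [[[345.5, 260.5]], [[344.3, 258.4]], [[343.0, 255.9]], [[331.3, 234.6]]]
82 [[[345.6, 257.6]], [[344.4, 255.5]], [[343.1, 253.0]], [[331.4, 231.8]]]
90 [[[345.7, 254.2]], [[344.5, 252.1]], [[343.1, 249.7]], [[331.4, 228.5]]]
100 [[[345.8, 250.0]], [[344.6, 247.9]], [[343.3, 245.5]], [[331.4, 224.3]]]
```

Run:
```python
from h import *
s=capture('scene'); cv2.imwrite('pics/s4.png',cv2.resize(s[200:300,290:390],None,fx=6,fy=6,interpolation=cv2.INTER_NEAREST)*1); g=cv2.imread('pics/s4.png'); cv2.imwrite('pics/s4.png',np.clip(g.astype(float)*2.2,0,255).astype(np.uint8))
```

```text
(no output)
```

View pics/s4.png

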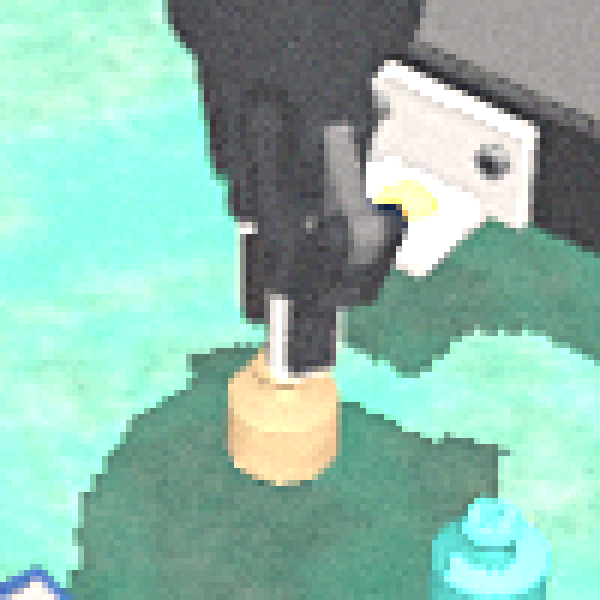

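The brightened picture shows the near fingertip ending at px (339,263), beside the knob and not down at the body. The weight hasn't moved. By projection the tips are about 25 mm higher than the reported TCP. I'll check that by gently shutting on whatever is there.

drive_tool --motion '[{"translation": [0,0,0],"roll": 0,"gripper": -1},{"translation": [0,0,0],"roll": 0,"gripper": -1},{"translation": [0,0,0],"roll": 0,"gripper": -1},{"translation": [0,0,0],"roll": 0,"gripper": -1}]' --grip_force 20

```text
t: 4.05
tcp_pos: [621.0, 236.9, 13.5]
tool_rot: [[-0.0, 0.4, 0.916], [-0.0, 0.916, -0.4], [-1.0, -0.0, -0.0]]
ft_force: [0.4, 0.2, 1.0]
width: -0.2
```

Run:
```python
from h import *
s=capture('scene'); print(manip.state()['width'],manip.state()['tcp_pos'])
g=cv2.resize(s[200:300,290:390],None,fx=6,fy=6,interpolation=cv2.INTER_NEAREST)
cv2.imwrite('pics/s5.png',np.clip(g.astype(float)*2.2,0,255).astype(np.uint8))
```

```text
-0.44374607229462587 [620.97008621 236.8140419   13.4761175 ]
```

View pics/s5.png

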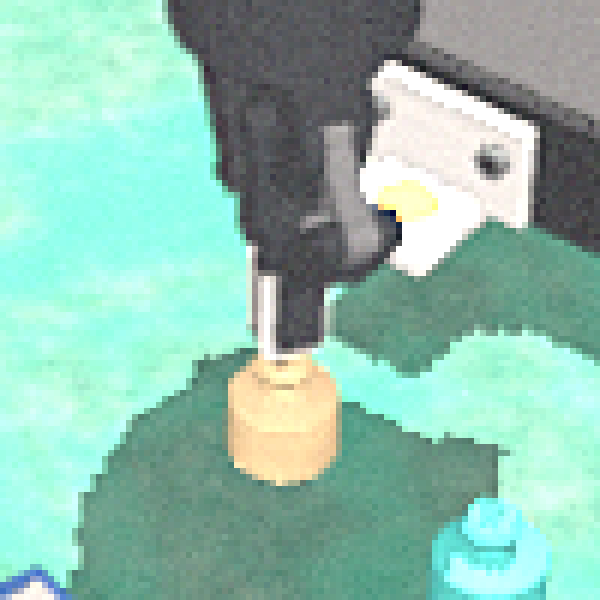

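drive_tool --motion '[{"translation": [0,0,-1],"roll": 0,"gripper": -1},{"translation": [0,0,-1],"roll": 0,"gripper": -1},{"translation": [0,0,0],"roll": 0,"gripper": -1}]'

```text
t: 4.4
tcp_pos: [620.9, 236.8, 11.3]
tool_rot: [[-0.0, 0.4, 0.916], [-0.0, 0.916, -0.4], [-1.0, -0.0, -0.0]]
ft_force: [-0.3, -0.2, 0.1]
width: 0.2
```

drive_tool --motion '[{"translation": [0,0,-1],"roll": 0,"gripper": -1},{"translation": [0,0,-1],"roll": 0,"gripper": -1},{"translation": [0,0,-1],"roll": 0,"gripper": -1},{"translation": [0,0,0],"roll": 0,"gripper": -1}]'

```text
t: 4.8
tcp_pos: [620.9, 236.8, 8.3]
tool_rot: [[-0.0, 0.4, 0.916], [-0.0, 0.916, -0.4], [-1.0, -0.0, -0.0]]
ft_force: [0.3, -0.5, 0.3]
width: -0.1
```

Run:
```python
from h import *
s=capture('scene')
g=cv2.resize(s[200:300,290:390],None,fx=6,fy=6,interpolation=cv2.INTER_NEAREST)
cv2.imwrite('pics/s6.png',np.clip(g.astype(float)*2.2,0,255).astype(np.uint8))
```

```text
(no output)
```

View pics/s6.png

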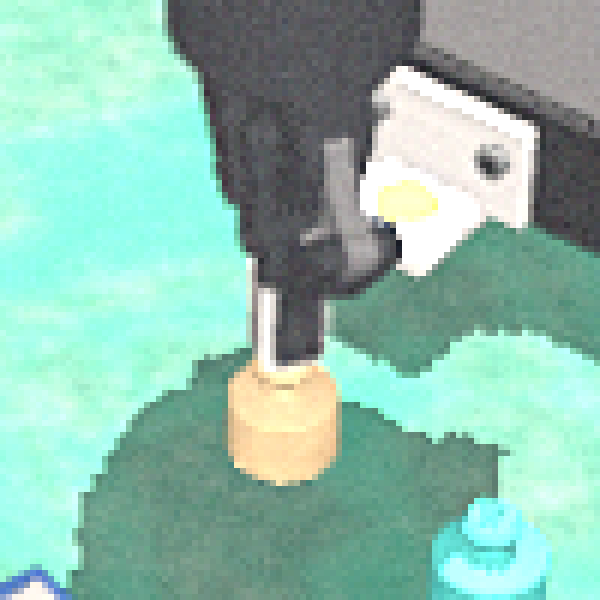

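drive_tool --motion '[{"translation": [0,0,-1],"roll": 0,"gripper": -1},{"translation": [0,0,-1],"roll": 0,"gripper": -1},{"translation": [0,0,-1],"roll": 0,"gripper": -1},{"translation": [0,0,0],"roll": 0,"gripper": -1}]'

```text
t: 5.25
tcp_pos: [621.5, 237.0, 6.6]
tool_rot: [[0.001, 0.4, 0.916], [0.0, 0.916, -0.4], [-1.0, 0.001, 0.001]]
ft_force: [-4.5, -1.7, 16.9]
width: 0.3
```

The contact with the knob top (z=40) came at a reported TCP of about 7. So the real tips stand about 33 mm above the reported TCP, and I'll take that offset into account. I'll open and go down round the body.

drive_tool --motion '[{"translation": [0,0,4.7],"roll": 0,"gripper": -1},{"translation": [0,0,5],"roll": 0,"gripper": 0.5},{"translation": [0,0,0],"roll": 0,"gripper": 0.5},{"translation": [0,0,0],"roll": 0,"gripper": 0.5},{"translation": [0,0,0],"roll": 0,"gripper": 0.5},{"translation": [0,0,-10],"roll": 0,"gripper": 0.5},{"translation": [0,0,-10],"roll": 0,"gripper": 0.5},{"translation": [0,0,-5],"roll": 0,"gripper": 0.5},{"translation": [0,0,0],"roll": 0,"gripper": 0.5}]'

```text
t: 6.15
tcp_pos: [620.2, 236.5, -11.2]
tool_rot: [[-0.002, 0.4, 0.916], [-0.001, 0.916, -0.4], [-1.0, -0.001, -0.001]]
ft_force: [0.2, -0.1, -0.1]
width: 63.9
```

```bash
cat >> h.py <<'E'
def bright(n,x0,y0,w,h,s,name,k=2.2):
    g=cv2.resize(capture(n)[y0:y0+h,x0:x0+w],None,fx=s,fy=s,interpolation=cv2.INTER_NEAREST)
    cv2.imwrite(f'pics/{name}.png',np.clip(g.astype(float)*k,0,255).astype(np.uint8))
E
python3 - <<'E'
from h import *
bright('scene',290,200,100,100,6,'s7'); print(manip.state()['tcp_pos'],manip.state()['ft_force'])
E
```

```text
[620.63393985 236.6660674  -10.53116828] [-0.01694448 -0.05389068  0.17444968]
```

View pics/s7.png

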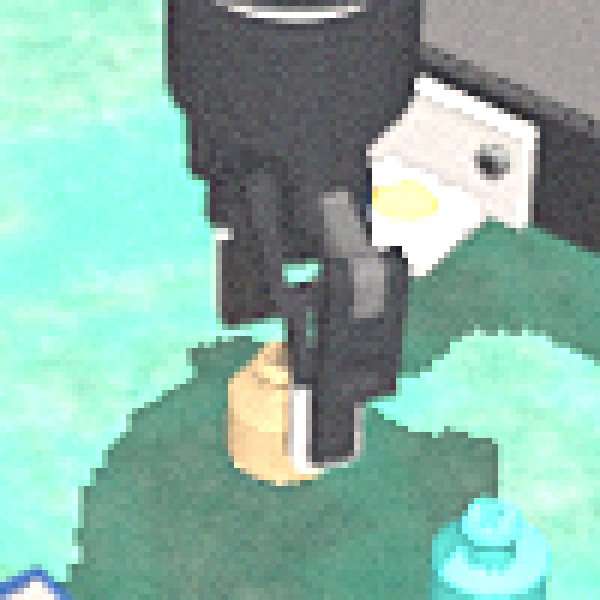

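The picture now shows the fingers straddling the weight with tips at about z=26, which confirms the offset. I'll go down 12 mm and squeeze.

drive_tool --motion '[{"translation": [0,0,-6],"roll": 0,"gripper": 0.5},{"translation": [0,0,-6],"roll": 0,"gripper": 0.5},{"translation": [0,0,0],"roll": 0,"gripper": 0},{"translation": [0,0,0],"roll": 0,"gripper": -0.3},{"translation": [0,0,0],"roll": 0,"gripper": -0.3},{"translation": [0,0,0],"roll": 0,"gripper": -0.3},{"translation": [0,0,0],"roll": 0,"gripper": -0.3}]' --grip_force 20

```text
t: 6.9
tcp_pos: [621.0, 236.9, -21.7]
tool_rot: [[0.0, 0.4, 0.916], [0.0, 0.916, -0.4], [-1.0, 0.0, 0.0]]
ft_force: [0.1, 1.3, -0.8]
width: 34.7
```

drive_tool --motion '[{"translation": [0,0,0],"roll": 0,"gripper": 0.35},{"translation": [0,0,0],"roll": 0,"gripper": 0.35},{"translation": [0,0,0],"roll": 0,"gripper": 0.35},{"translation": [0,0,0],"roll": 8.2,"gripper": 0.35},{"translation": [0,0,0],"roll": 8.2,"gripper": 0.35},{"translation": [0,0,0],"roll": 8.2,"gripper": 0.35},{"translation": [0,0,0],"roll": 8.2,"gripper": 0.35},{"translation": [0,0,0],"roll": 8.2,"gripper": 0.35},{"translation": [0,0,0],"roll": 8.2,"gripper": 0.35},{"translation": [0,0,0],"roll": 8.2,"gripper": 0.35},{"translation": [0,0,0],"roll": 8.2,"gripper": 0.35},{"translation": [0,0,0],"roll": 8.2,"gripper": 0.35},{"translation": [0,0,0],"roll": 8.2,"gripper": 0.35},{"translation": [0,0,0],"roll": 0,"gripper": 0},{"translation": [0,0,0],"roll": 0,"gripper": -0.3},{"translation": [0,0,0],"roll": 0,"gripper": -0.3},{"translation": [0,0,0],"roll": 0,"gripper": -0.3},{"translation": [0,0,0],"roll": 0,"gripper": -0.3}]' --grip_force 25

```text
t: 8.7
tcp_pos: [621.1, 236.6, -21.7]
tool_rot: [[0.0, -0.851, 0.525], [-0.0, 0.525, 0.851], [-1.0, -0.0, -0.0]]
ft_force: [0.9, -2.6, 3.0]
width: 34.3
```

Held and centred at (621.1,236.6), which agrees with my camera estimate. I'll carry it over the hole.

drive_tool --motion '[{"translation": [0,0,10],"roll": 0,"gripper": -0.3},{"translation": [0,0,15],"roll": 0,"gripper": -0.3},{"translation": [0,0,15],"roll": 0,"gripper": -0.3},{"translation": [0,0,10],"roll": 0,"gripper": -0.3},{"translation": [-12.6,12.7,0],"roll": 0,"gripper": -0.3},{"translation": [-12.6,12.7,0],"roll": 0,"gripper": -0.3},{"translation": [-12.6,12.7,0],"roll": 0,"gripper": -0.3},{"translation": [-12.6,12.7,0],"roll": 0,"gripper": -0.3},{"translation": [-12.6,12.7,0],"roll": 0,"gripper": -0.3},{"translation": [-12.6,12.7,0],"roll": 0,"gripper": -0.3},{"translation": [-12.6,12.7,0],"roll": 0,"gripper": -0.3},{"translation": [-12.6,12.7,0],"roll": 0,"gripper": -0.3},{"translation": [-12.6,12.7,0],"roll": 0,"gripper": -0.3},{"translation": [-12.4,12.7,0],"roll": 0,"gripper": -0.3},{"translation": [0,0,0],"roll": 0,"gripper": -0.3},{"translation": [0,0,0],"roll": 0,"gripper": -0.3}]' --grip_force 40

```text
t: 10.3
tcp_pos: [494.8, 364.3, 28.2]
tool_rot: [[0.0, -0.852, 0.523], [-0.0, 0.523, 0.852], [-1.0, -0.0, -0.0]]
ft_force: [-0.8, -0.6, -2.4]
width: 33.6
```

Run:
```python
from h import *
bright('scene',205,190,100,100,6,'s8',1.6); bright('top',200,220,110,90,6,'t8',1.3);print(manip.state()['tcp_pos'],manip.state()['width'])
```

```text
[495.57597073 363.42295035  28.17087204] 33.503385049656494
```

View pics/s8.png

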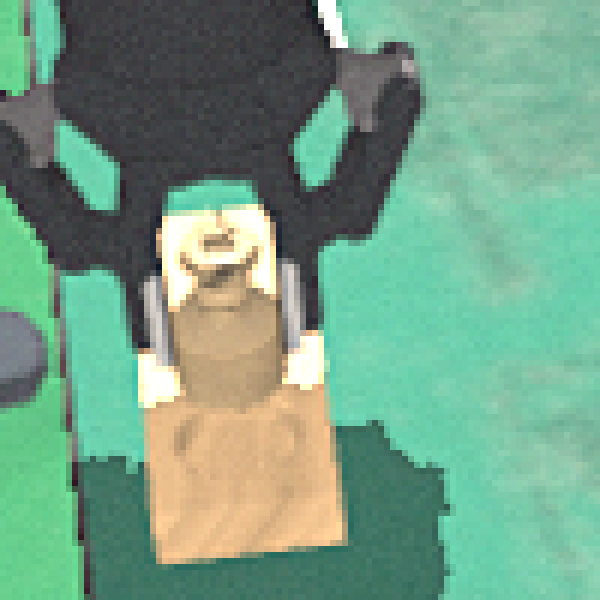

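View pics/t8.png

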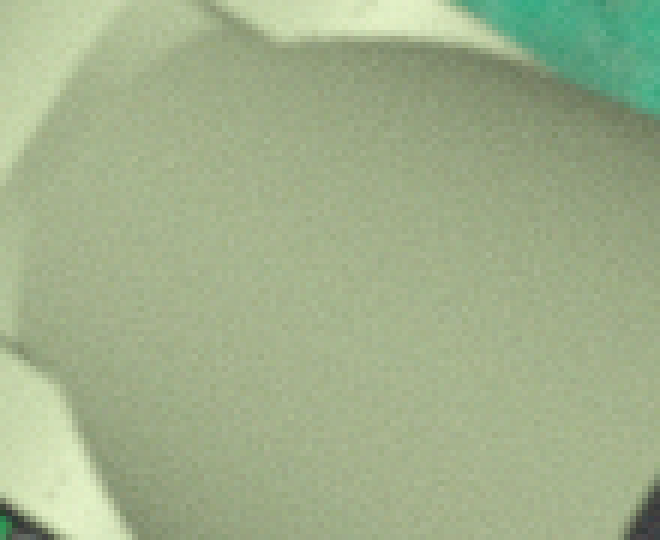

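drive_tool --motion '[{"translation": [0,0,-10],"roll": 0,"gripper": -0.3},{"translation": [0,0,-10],"roll": 0,"gripper": -0.3},{"translation": [0,0,-5],"roll": 0,"gripper": -0.3},{"translation": [0,0,-2],"roll": 0,"gripper": -0.3},{"translation": [0,0,-2],"roll": 0,"gripper": -0.3},{"translation": [0,0,-1],"roll": 0,"gripper": -0.3},{"translation": [0,0,0],"roll": 0,"gripper": -0.3}]'

```text
t: 11.1
tcp_pos: [495.3, 364.1, -1.7]
tool_rot: [[0.0, -0.852, 0.524], [0.001, 0.524, 0.852], [-1.0, -0.0, 0.001]]
ft_force: [1.1, 1.2, -3.8]
width: 33.8
```

drive_tool --motion '[{"translation": [0,0,-2],"roll": 0,"gripper": -0.3},{"translation": [0,0,-2],"roll": 0,"gripper": -0.3},{"translation": [0,0,-1],"roll": 0,"gripper": -0.3},{"translation": [0,0,0],"roll": 0,"gripper": -0.3}]'

```text
t: 11.5
tcp_pos: [495.3, 364.2, -6.8]
tool_rot: [[0.0, -0.852, 0.524], [0.001, 0.524, 0.852], [-1.0, 0.0, 0.001]]
ft_force: [1.8, 3.0, -2.1]
width: 33.5
```

drive_tool --motion '[{"translation": [0,0,-2],"roll": 0,"gripper": -0.3},{"translation": [0,0,0],"roll": 0,"gripper": -0.3},{"translation": [0,0,0],"roll": 0,"gripper": -0.1},{"translation": [0,0,0],"roll": 0,"gripper": 0.2},{"translation": [0,0,0],"roll": 0,"gripper": 0.2},{"translation": [0,0,10],"roll": 0,"gripper": 0.2},{"translation": [0,0,25],"roll": 0,"gripper": 0.2},{"translation": [0,0,35],"roll": 0,"gripper": 0.3},{"translation": [0,0,35],"roll": 0,"gripper": 0.3}]'

```text
t: 12.4
tcp_pos: [494.9, 363.6, 97.9]
tool_rot: [[-0.0, -0.852, 0.524], [-0.0, 0.524, 0.852], [-1.0, 0.0, -0.0]]
ft_force: [0.4, 0.5, -0.7]
width: 55.5
```

Run:
```python
from h import *
bright('scene',205,190,100,100,6,'s9',1.2); print(manip.state()['tcp_pos'],manip.state()['joints'])
```

```text
[496.94835453 365.42684437 103.67948233] [-26.60281852  36.60692163 -22.54015449  97.18239046  17.59687097
  49.35346718  91.778161  ]
```

View pics/s9.png

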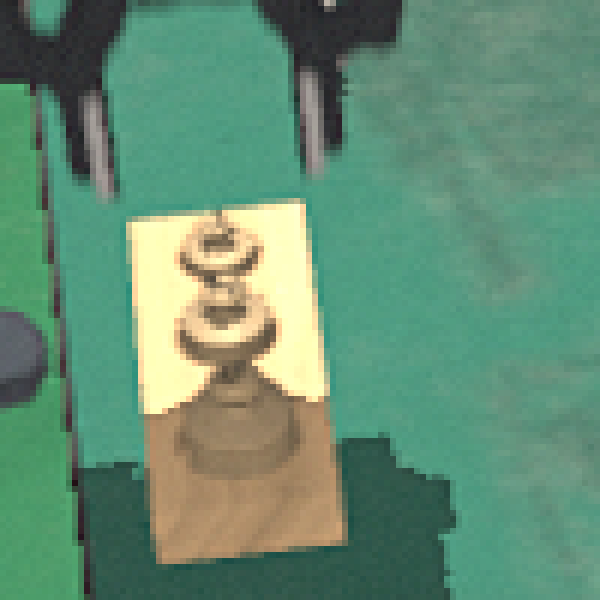

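The scene picture shows the big weight sitting in the end hole, upright, with the other two weights untouched. Next is the jack: grip point about (467.9,172.5), x axis at 86°. The plate's axis is about 9.5° and the lift point is (698.3,260.1).

drive_tool --motion '[{"translation": [-1.5,-10.7,0],"roll": -8.45,"gripper": 0.5},{"translation": [-1.5,-10.7,0],"roll": -8.45,"gripper": 0.5},{"translation": [-1.5,-10.7,0],"roll": -8.45,"gripper": 0.5},{"translation": [-1.5,-10.7,0],"roll": -8.45,"gripper": 0.5},{"translation": [-1.5,-10.7,0],"roll": -8.45,"gripper": 0.5},{"translation": [-1.5,-10.7,0],"roll": -8.45,"gripper": 0.5},{"translation": [-1.5,-10.7,0],"roll": -8.45,"gripper": 0.5},{"translation": [-1.5,-10.7,0],"roll": -8.45,"gripper": 0.5},{"translation": [-1.5,-10.7,0],"roll": -8.45,"gripper": 0.5},{"translation": [-1.5,-10.7,0],"roll": -8.45,"gripper": 0.5},{"translation": [-1.5,-10.7,0],"roll": -8.45,"gripper": 0.5},{"translation": [-1.5,-10.7,0],"roll": -8.45,"gripper": 0.5},{"translation": [-1.5,-10.7,0],"roll": -8.45,"gripper": 0.5},{"translation": [-1.5,-10.7,0],"roll": -8.45,"gripper": 0.5},{"translation": [-1.5,-10.7,0],"roll": -8.45,"gripper": 0.5},{"translation": [-1.5,-10.7,0],"roll": -8.45,"gripper": 0.5},{"translation": [-1.5,-10.7,0],"roll": -8.45,"gripper": 0.5},{"translation": [-1.5,-10.7,0],"roll": -8.45,"gripper": 0.5},{"translation": [0,0,0],"roll": 0,"gripper": 0.5},{"translation": [0,0,0],"roll": 0,"gripper": 0.5}]'

```text
t: 14.45
tcp_pos: [468.2, 171.8, 96.5]
tool_rot: [[0.0, 0.998, -0.06], [0.001, -0.06, -0.998], [-1.0, 0.0, -0.001]]
ft_force: [-0.2, 0.7, 0.0]
width: 63.9
```

Run:
```python
from h import *
bright('scene',220,180,150,190,3.2,'s10',1.2); s=manip.state(); print(s['tcp_pos'],s['joints'].round(1),s['tool_rot'][:,1])
t=capture('top'); cv2.imwrite('pics/t10.png',t)
```

```text
[468.23350978 172.02115706  96.42241915] [-40.2  28.2  17.5 116.4 -13.7  37.3 -17.1] [ 9.98224848e-01 -5.95578382e-02  1.31254179e-04]
```

View pics/s10.png

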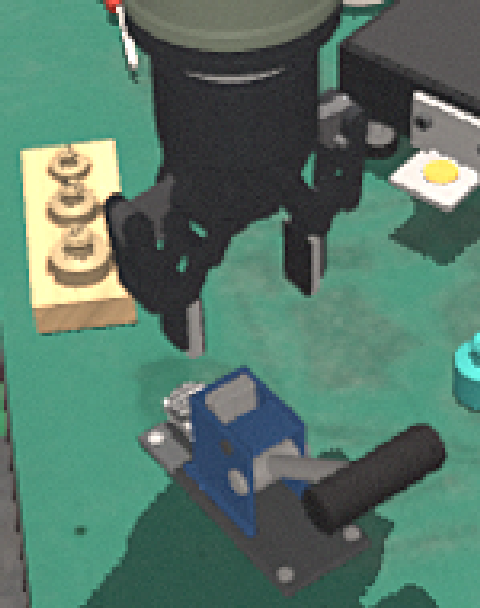

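The big weight is fully seated. The jaws sit across the jack housing with margin on both sides, so I'll descend and grip.

drive_tool --motion '[{"translation": [0,0.5,-25],"roll": 0,"gripper": 0.5},{"translation": [0,0,-25],"roll": 0,"gripper": 0.5},{"translation": [0,0,-20],"roll": 0,"gripper": 0.5},{"translation": [0,0,-15],"roll": 0,"gripper": 0.5},{"translation": [0,0,-12],"roll": 0,"gripper": 0.5},{"translation": [0,0,-10],"roll": 0,"gripper": 0.5},{"translation": [0,0,0],"roll": 0,"gripper": 0.5},{"translation": [0,0,0],"roll": 0,"gripper": 0.2},{"translation": [0,0,0],"roll": 0,"gripper": -0.3},{"translation": [0,0,0],"roll": 0,"gripper": -0.3},{"translation": [0,0,0],"roll": 0,"gripper": -0.3}]' --grip_force 40

```text
t: 15.65
tcp_pos: [468.5, 171.9, -10.1]
tool_rot: [[0.001, 0.998, -0.064], [0.001, -0.064, -0.998], [-1.0, 0.001, -0.001]]
ft_force: [-1.6, 0.3, 7.5]
width: 37.6
```

Run:
```python
from h import *
bright('scene',220,200,150,170,3.4,'s11',1.4); s=manip.state(); print(s['tcp_pos'],s['width'],s['ft_force'])
```

```text
[468.46959942 171.98014693 -10.12744519] 37.56318793501245 [-1.69760956 -0.79318548  7.32773044]
```

View pics/s11.png

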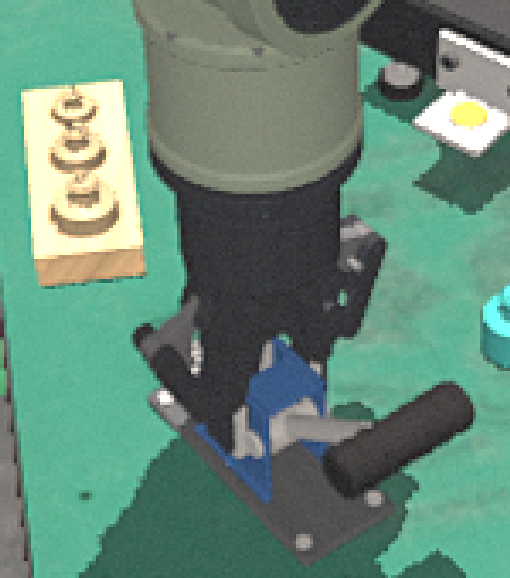

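drive_tool --motion '[{"translation": [0,0,0],"roll": 0,"gripper": -0.5},{"translation": [0,0,10],"roll": 0,"gripper": -0.5},{"translation": [0,0,15],"roll": 0,"gripper": -0.5},{"translation": [0,0,15],"roll": 0,"gripper": -0.5},{"translation": [10,6.2,0],"roll": -6.95,"gripper": -0.5},{"translation": [10,6.2,0],"roll": -6.95,"gripper": -0.5},{"translation": [10,6.2,0],"roll": -6.95,"gripper": -0.5},{"translation": [10,6.2,0],"roll": -6.95,"gripper": -0.5},{"translation": [10,6.2,0],"roll": -6.95,"gripper": -0.5},{"translation": [10,6.2,0],"roll": -6.95,"gripper": -0.5},{"translation": [10,6.2,0],"roll": -6.95,"gripper": -0.5},{"translation": [10,6.2,0],"roll": -6.95,"gripper": -0.5},{"translation": [10,6.2,0],"roll": -6.95,"gripper": -0.5},{"translation": [10,6.2,0],"roll": -6.95,"gripper": -0.5},{"translation": [10,6.2,0],"roll": -7,"gripper": -0.5},{"translation": [0,0,0],"roll": 0,"gripper": -0.5},{"translation": [0,0,0],"roll": 0,"gripper": -0.5}]' --grip_force 80

```text
t: 17.4
tcp_pos: [577.5, 239.9, 29.1]
tool_rot: [[-0.001, 0.173, -0.985], [-0.0, -0.985, -0.173], [-1.0, 0.0, 0.001]]
ft_force: [0.3, -1.9, -8.3]
width: 37.2
```

Run:
```python
from h import *
cv2.imwrite('pics/s12.png',capture('scene')); cv2.imwrite('pics/t12.png',capture('top')); s=manip.state(); print(s['tcp_pos'],s['width'],s['ft_force'],s['joints'].round(1),s['tool_rot'][:,1])
```

```text
[577.50436642 239.69024599  29.29251212] 37.32484376557523 [-0.22562767 -0.65606212 -7.90697558] [-50.8  48.5  36.1  99.7 -38.6  45.  -75.6] [ 1.72046158e-01 -9.85088872e-01 -1.83147347e-04]
```

View pics/s12.png

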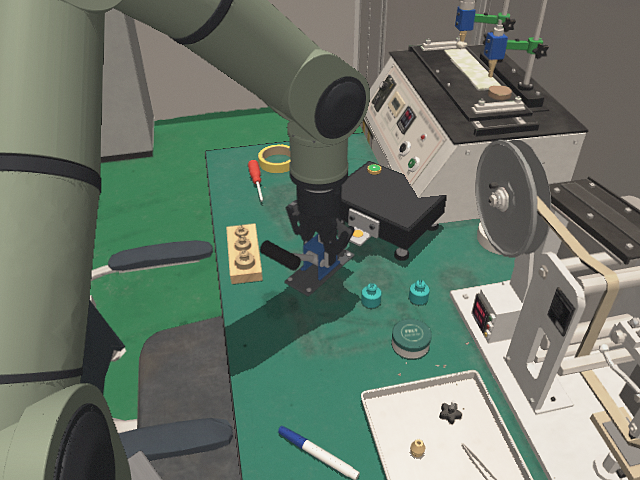

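View pics/t12.png

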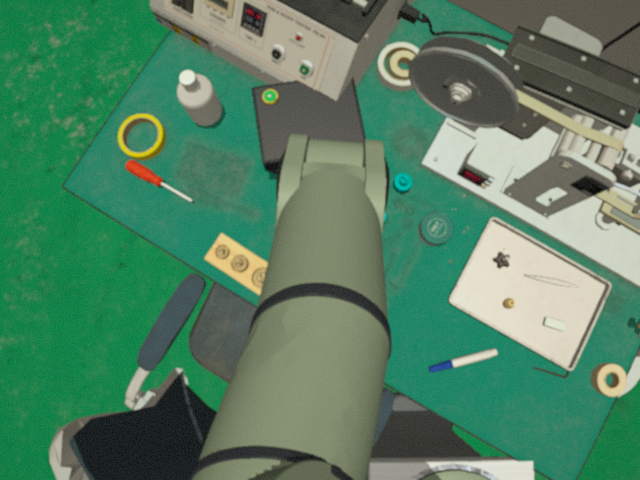

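The jack hangs level and heads 9.9°. I'll lower it to 2 mm above the bench, still clear of the lug, and check.

drive_tool --motion '[{"translation": [0,0,-15],"roll": 0,"gripper": -0.5},{"translation": [0,0,-14],"roll": 0,"gripper": -0.5},{"translation": [0,0,-8],"roll": 0,"gripper": -0.5},{"translation": [0,0,0],"roll": 0,"gripper": -0.5}]'

```text
t: 17.9
tcp_pos: [577.5, 239.5, -9.2]
tool_rot: [[-0.002, 0.17, -0.985], [-0.001, -0.985, -0.17], [-1.0, 0.0, 0.002]]
ft_force: [-0.3, 0.5, -9.3]
width: 37.0
```

Run:
```python
from h import *
bright('scene',250,190,140,110,5.5,'s13',1.4); s=manip.state(); print(s['tcp_pos'],s['width'],s['ft_force'])
```

```text
[577.87727311 239.53621313  -8.65848718] 37.31754265875439 [ 0.20808661 -1.32744867 -8.95186555]
```

View pics/s13.png

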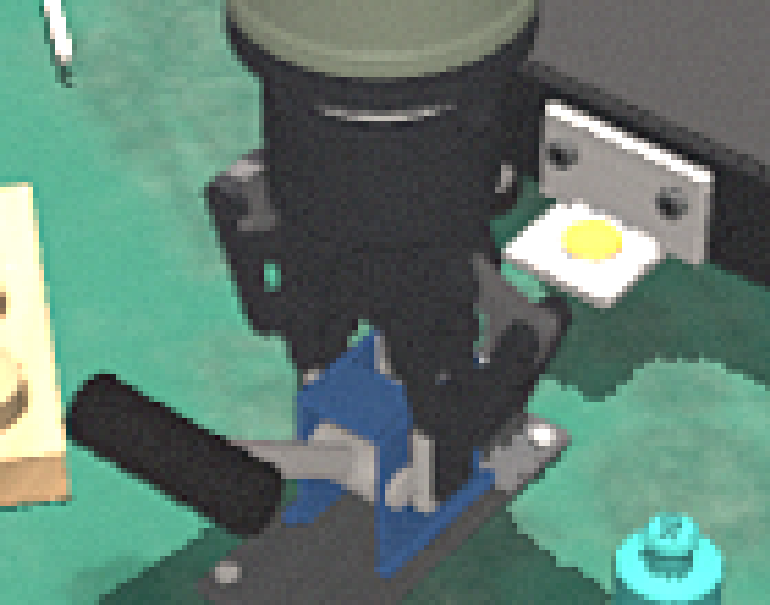

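Run:
```python
from h import *
print(plane('scene',(353.6,268.5),7.5), 'pred',577.8+68*.985+29*.172,239.5+68*.172-29*.985)
print(plane('scene',(250+200/5.5,190+582/5.5),7.5),'pred back left?',577.8-72*.985+29*.172,239.5-72*.172-29*.985)
```

```text
[651.21183293 221.00828718   7.5       ] pred 649.768 222.631
[507.3735855  251.73930569   7.5       ] pred back left? 511.86799999999994 198.55100000000002
```

drive_tool --motion '[{"translation": [9,1.6,0],"roll": 0,"gripper": -0.5},{"translation": [10,1.7,0],"roll": 0,"gripper": -0.5},{"translation": [10,1.7,0],"roll": 0,"gripper": -0.5},{"translation": [10,1.7,0],"roll": 0,"gripper": -0.5},{"translation": [0,0,0],"roll": 0,"gripper": -0.5}]'

```text
t: 18.45
tcp_pos: [618.8, 246.6, -7.8]
tool_rot: [[0.001, 0.17, -0.985], [-0.0, -0.985, -0.17], [-1.0, 0.0, -0.001]]
ft_force: [-0.2, 0.4, -8.9]
width: 37.0
```

drive_tool --motion '[{"translation": [10,1.7,0],"roll": 0,"gripper": -0.5},{"translation": [10,1.7,0],"roll": 0,"gripper": -0.5},{"translation": [9.8,1.7,0],"roll": 0,"gripper": -0.5},{"translation": [0,0,0],"roll": 0,"gripper": -0.5},{"translation": [0,0,0],"roll": 0,"gripper": -0.5}]'

```text
t: 18.95
tcp_pos: [647.2, 251.7, -8.0]
tool_rot: [[-0.0, 0.17, -0.985], [-0.0, -0.985, -0.17], [-1.0, 0.0, 0.0]]
ft_force: [0.2, -0.1, -8.8]
width: 37.3
```

Run:
```python
from h import *
bright('scene',270,180,140,110,5.5,'s14',1.6); s=manip.state(); print(s['tcp_pos'],s['width'],s['ft_force'])
```

```text
[647.1337508  251.7081184   -7.91007512] 37.20256491718466 [-0.23537252  0.05512013 -8.49040941]
```

View pics/s14.png

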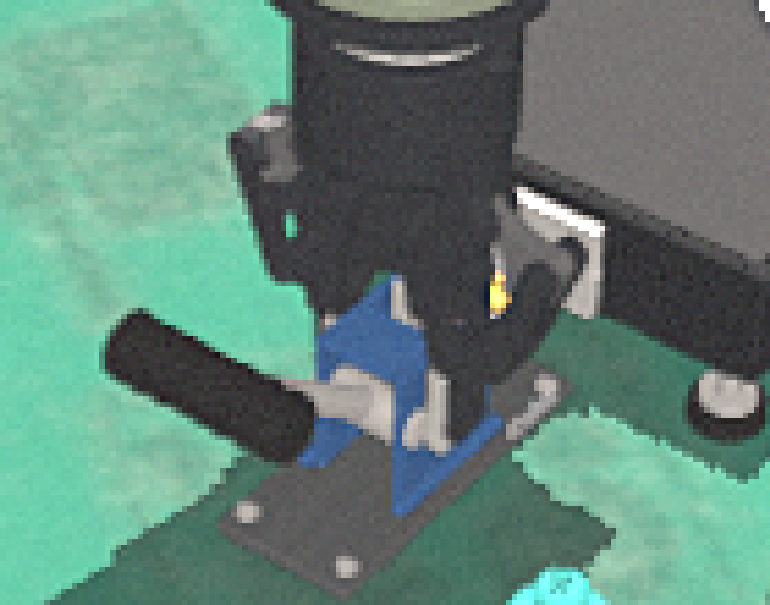

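Run:
```python
from h import *
P=[plane('scene',np.array(p)/5.5+[270,180],8)[:2] for p in ((345,600),(220,525),(572,383))]
print(P); u=(P[2]-P[0]); print(np.linalg.norm(u),np.degrees(np.arctan2(u[1],u[0]))); u/=np.linalg.norm(u); n=np.array([-u[1],u[0]])
print('saddle from back edge',(P[0]+P[1])/2+u*124,'from front-right',P[2]-u*16+n*29, 'TCP',np.array([647.1,251.7])+52*np.array([.985,.17]))
```

```text
[array([582.49884046, 206.66063619]), array([575.30468175, 262.89240178]), array([720.19614653, 232.66793043])]
140.13182169387773 10.695628090244995
saddle from back edge [700.74750425 257.78988202] from front-right [699.09195767 258.19464609] TCP [698.32 260.54]
```

drive_tool --motion '[{"translation": [0,0,-1],"roll": 0,"gripper": -0.5},{"translation": [0,0,-1],"roll": 0,"gripper": -0.5},{"translation": [0,0,0],"roll": 0,"gripper": -0.5}]'

```text
t: 19.3
tcp_pos: [646.9, 251.8, -9.9]
tool_rot: [[-0.0, 0.17, -0.985], [0.0, -0.985, -0.17], [-1.0, -0.0, 0.0]]
ft_force: [-0.2, 0.6, -9.6]
width: 37.5
```

The base corners put the saddle within about 3 mm of the lift point. It's still hanging, so I'll lower further until it touches the bench.

drive_tool --motion '[{"translation": [0,0,-0.7],"roll": 0,"gripper": -0.5},{"translation": [0,0,-0.7],"roll": 0,"gripper": -0.5},{"translation": [0,0,0],"roll": 0,"gripper": -0.5}]'

```text
t: 19.6
tcp_pos: [647.2, 251.8, -10.2]
tool_rot: [[0.0, 0.17, -0.985], [0.001, -0.985, -0.17], [-1.0, -0.0, -0.0]]
ft_force: [-5.5, -0.1, 6.5]
width: 37.3
```

Touched the bench, with the force now upward. I'll release and rise.

drive_tool --motion '[{"translation": [0,0,0],"roll": 0,"gripper": -0.05},{"translation": [0,0,0],"roll": 0,"gripper": 0.3},{"translation": [0,0,0],"roll": 0,"gripper": 0.4},{"translation": [0,0,0],"roll": 0,"gripper": 0.4},{"translation": [0,0,15],"roll": 0,"gripper": 0.4},{"translation": [0,0,25],"roll": 0,"gripper": 0.4},{"translation": [0,0,35],"roll": 0,"gripper": 0.4},{"translation": [0,0,35],"roll": 0,"gripper": 0.4},{"translation": [0,0,10],"roll": 0,"gripper": -0.5}]'

```text
t: 20.5
tcp_pos: [648.7, 251.9, 113.8]
tool_rot: [[0.005, 0.17, -0.985], [0.002, -0.985, -0.17], [-1.0, -0.001, -0.005]]
ft_force: [1.2, 0.2, 0.1]
width: 46.6
```

Run:
```python
from h import *
bright('scene',270,180,140,110,5.5,'s15',1.3); s=manip.state(); print(s['tcp_pos'],s['width'],s['ft_force'],s['joints'].round(1))
```

```text
[648.65766057 251.99328964 113.51836725] 39.2700137194376 [0.28457124 0.49204572 1.95040277] [-48.8  48.1  40.3  85.7 -34.4  58.7 -80.1]
```

View pics/s15.png

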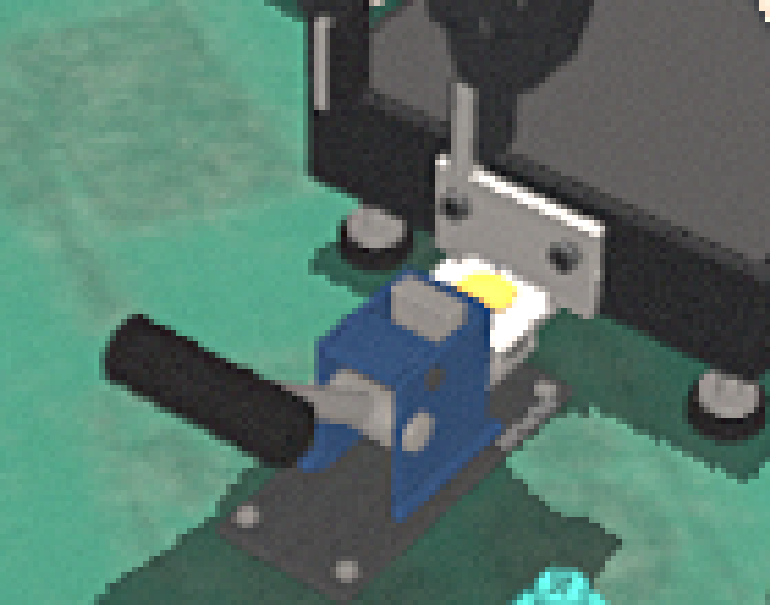

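The jack stands under the pad, released, and the plate and disc haven't moved. I'll measure the bar and then go above it with the fingers shut.

Run:
```python
from h import *
print('bar',plane('scene',np.array([208,388])/5.5+[270,180],108))
print('disc',plane('scene',np.array([487,291])/5.5+[270,180],46.5))
P=[plane('scene',np.array(p)/5.5+[270,180],6)[:2] for p in ((345,600),(220,527),(570,388))]
u=(P[2]-P[0]);u/=np.linalg.norm(u); n=np.array([-u[1],u[0]]); print(np.degrees(np.arctan2(u[1],u[0])))
print('saddle',(P[0]+P[1])/2+u*124,P[2]-u*16+n*29)
```

```text
bar [546.35732371 233.11691993 108.        ]
disc [700.55542409 259.04335967  46.5       ]
10.30328004393736
saddle [701.93118637 258.0955247 ] [698.44993984 258.41192924]
```

drive_tool --motion '[{"translation": [-10,-2,0],"roll": 0,"gripper": -1},{"translation": [-15,-3,0],"roll": 0,"gripper": -1},{"translation": [-20,-3.5,0],"roll": 0,"gripper": -1},{"translation": [-20,-3.5,0],"roll": 0,"gripper": -1},{"translation": [-20,-3.5,0],"roll": 0,"gripper": -1},{"translation": [-20,-2.5,0],"roll": 0,"gripper": -1},{"translation": [0,0,0],"roll": 0,"gripper": -1},{"translation": [0,0,0],"roll": 0,"gripper": -1}]' --grip_force 40

```text
t: 21.35
tcp_pos: [541.9, 234.0, 108.8]
tool_rot: [[-0.0, 0.171, -0.985], [0.0, -0.985, -0.171], [-1.0, -0.0, 0.0]]
ft_force: [0.0, 0.1, -0.5]
width: -0.1
```

drive_tool --motion '[{"translation": [0,0,-10],"roll": 0,"gripper": -1},{"translation": [0,0,-7],"roll": 0,"gripper": -1},{"translation": [0,0,0],"roll": 0,"gripper": -1}]'

```text
t: 21.65
tcp_pos: [541.6, 233.3, 90.3]
tool_rot: [[-0.002, 0.17, -0.985], [-0.001, -0.985, -0.17], [-1.0, 0.001, 0.002]]
ft_force: [-1.2, -0.4, 0.3]
width: 0.3
```

Run:
```python
from h import *
bright('scene',250,180,140,110,5.5,'s16',1.6); s=manip.state(); print(s['tcp_pos'],s['ft_force'])
```

```text
[541.90508944 233.30884383  90.91897914] [0.02287852 0.02647705 0.92395847]
```

View pics/s16.png

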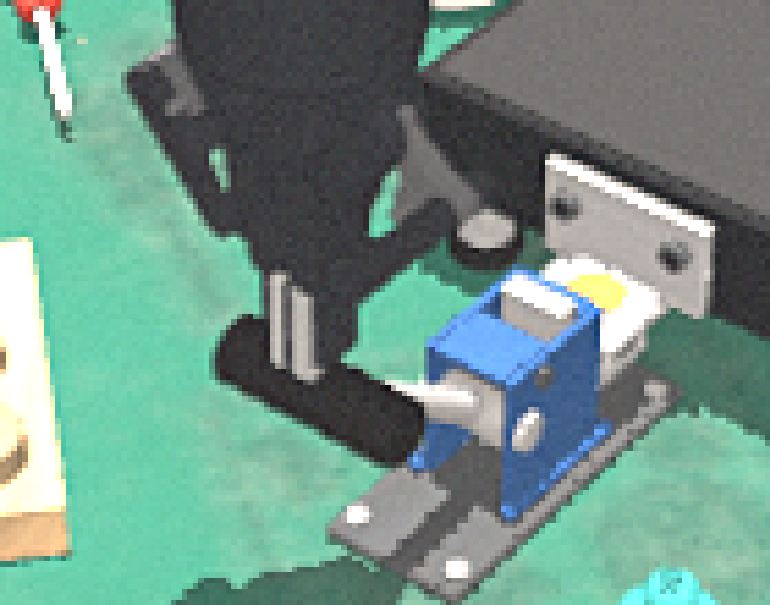

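The fingers sit just above the bar, close to its middle. First stroke, following the bar's arc.

drive_tool --motion '[{"translation": [0,0,-3.4],"roll": 0,"gripper": -1},{"translation": [-3.2,-0.6,-4.3],"roll": 0,"gripper": -1},{"translation": [-3.0,-0.5,-4.6],"roll": 0,"gripper": -1},{"translation": [-2.8,-0.5,-4.7],"roll": 0,"gripper": -1},{"translation": [-2.5,-0.4,-4.9],"roll": 0,"gripper": -1},{"translation": [-2.3,-0.4,-5],"roll": 0,"gripper": -1},{"translation": [-2.1,-0.3,-5.1],"roll": 0,"gripper": -1},{"translation": [-1.8,-0.3,-5.2],"roll": 0,"gripper": -1},{"translation": [-1.5,-0.3,-5.3],"roll": 0,"gripper": -1},{"translation": [-1.2,-0.2,-5.3],"roll": 0,"gripper": -1},{"translation": [-1.0,-0.2,-5.4],"roll": 0,"gripper": -1},{"translation": [0,0,0],"roll": 0,"gripper": -1}]'

```text
t: 22.9
tcp_pos: [519.5, 229.9, 38.1]
tool_rot: [[-0.002, 0.17, -0.985], [-0.0, -0.985, -0.17], [-1.0, -0.0, 0.002]]
ft_force: [-4.9, -1.0, 10.4]
width: 0.2
```

Run:
```python
from h import *
bright('scene',250,180,140,110,5.5,'s17',1.6); s=manip.state(); print(s['tcp_pos'],s['ft_force'])
```

```text
[519.594185   229.9987887   38.29531093] [-5.71719012 -1.77788465  9.68853645]
```

View pics/s17.png

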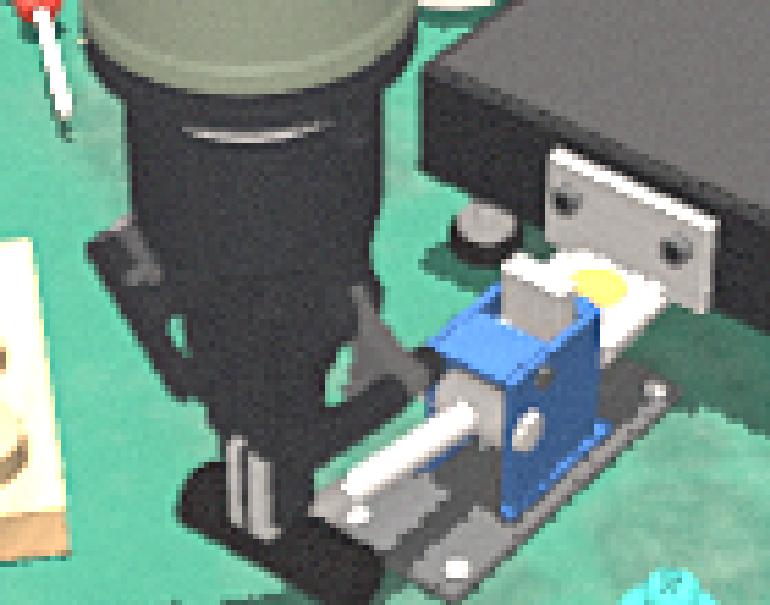

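The handle is at about 0.5 rad, the ram has risen, and the jack base hasn't moved (rear screws still at crop (357,515) and (457,568)). I'll continue to the end of the stroke.

drive_tool --motion '[{"translation": [-0.4,0,-3.5],"roll": 0,"gripper": -1},{"translation": [-0.2,0,-3.5],"roll": 0,"gripper": -1},{"translation": [0,0,-2.5],"roll": 0,"gripper": -1},{"translation": [0,0,0],"roll": 0,"gripper": -1}]'

```text
t: 23.35
tcp_pos: [519.0, 230.0, 28.8]
tool_rot: [[-0.001, 0.17, -0.985], [0.0, -0.985, -0.17], [-1.0, -0.0, 0.001]]
ft_force: [-6.4, -1.5, 10.0]
width: 0.3
```

drive_tool --motion '[{"translation": [0,0,-1.5],"roll": 0,"gripper": -1},{"translation": [0,0,-1.5],"roll": 0,"gripper": -1},{"translation": [0,0,0],"roll": 0,"gripper": -1}]'

```text
t: 23.65
tcp_pos: [519.0, 230.0, 25.9]
tool_rot: [[-0.001, 0.17, -0.985], [0.0, -0.985, -0.17], [-1.0, -0.0, 0.001]]
ft_force: [-6.2, 0.7, 9.5]
width: -0.0
```

drive_tool --motion '[{"translation": [0,0,-1],"roll": 0,"gripper": -1},{"translation": [0,0,-1],"roll": 0,"gripper": -1},{"translation": [0,0,0],"roll": 0,"gripper": -1}]'

```text
t: 23.95
tcp_pos: [518.9, 229.9, 24.0]
tool_rot: [[-0.002, 0.17, -0.985], [0.0, -0.985, -0.17], [-1.0, -0.0, 0.002]]
ft_force: [-6.4, -2.1, 10.5]
width: 0.0
```

drive_tool --motion '[{"translation": [0,0,-1],"roll": 0,"gripper": -1},{"translation": [0,0,0],"roll": 0,"gripper": -1}]'

```text
t: 24.15
tcp_pos: [519.1, 230.0, 23.1]
tool_rot: [[-0.001, 0.17, -0.985], [0.0, -0.985, -0.17], [-1.0, -0.0, 0.001]]
ft_force: [-6.0, -1.4, 12.8]
width: 0.3
```

Run:
```python
from h import *
bright('scene',250,180,140,110,5.5,'s18',1.6); s=manip.state(); print(s['tcp_pos'],s['ft_force'])
```

```text
[519.0924213  229.93395649  23.12732352] [-6.88850196 -1.49372833 11.96562436]
```

View pics/s18.png

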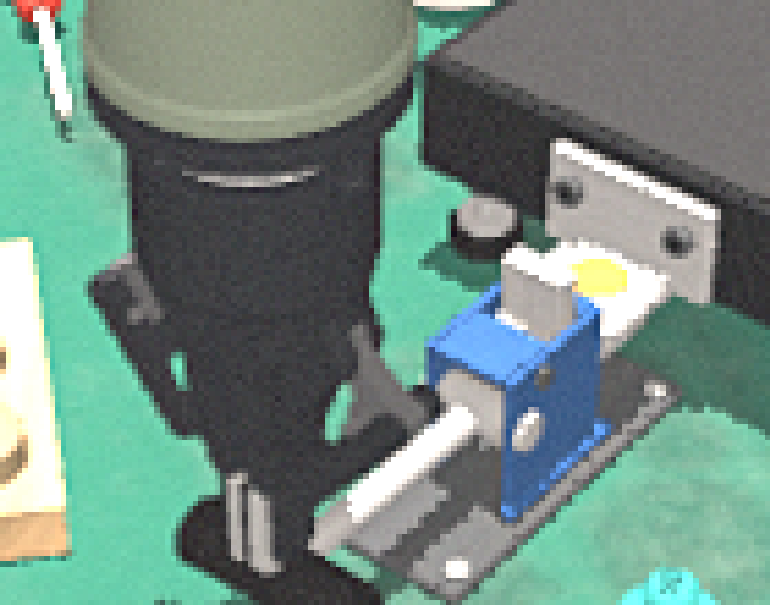

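drive_tool --motion '[{"translation": [0,0,-0.8],"roll": 0,"gripper": -1},{"translation": [0,0,0],"roll": 0,"gripper": -1}]'

```text
t: 24.4
tcp_pos: [519.0, 230.0, 22.5]
tool_rot: [[-0.001, 0.17, -0.985], [0.0, -0.985, -0.17], [-1.0, -0.001, 0.001]]
ft_force: [-8.3, -1.9, 18.7]
width: 0.1
```

Stop reached at 18.7 N. I'll let the handle rise along its arc.

drive_tool --motion '[{"translation": [0.6,0,5],"roll": 0,"gripper": -1},{"translation": [1,0.2,7],"roll": 0,"gripper": -1},{"translation": [1.2,0.2,7],"roll": 0,"gripper": -1},{"translation": [1.8,0.3,7],"roll": 0,"gripper": -1},{"translation": [2.3,0.4,7],"roll": 0,"gripper": -1},{"translation": [3,0.5,7],"roll": 0,"gripper": -1},{"translation": [3.5,0.6,7],"roll": 0,"gripper": -1},{"translation": [4,0.7,7],"roll": 0,"gripper": -1},{"translation": [4.5,0.7,7],"roll": 0,"gripper": -1},{"translation": [1,0.1,8],"roll": 0,"gripper": -1},{"translation": [0,0,0],"roll": 0,"gripper": -1},{"translation": [0,0,0],"roll": 0,"gripper": -1},{"translation": [0,0,0],"roll": 0,"gripper": -1}]'

```text
t: 25.7
tcp_pos: [542.5, 233.7, 91.0]
tool_rot: [[-0.001, 0.17, -0.985], [-0.0, -0.985, -0.17], [-1.0, 0.0, 0.001]]
ft_force: [0.5, -0.3, 0.0]
width: -0.1
```

Run:
```python
from h import *
bright('scene',250,180,140,110,5.5,'s19',1.6); s=manip.state(); print(s['tcp_pos'],s['ft_force'])
```

```text
[542.54622236 233.66661653  90.9731122 ] [ 1.2838274   0.55271934 -0.30994652]
```

View pics/s19.png

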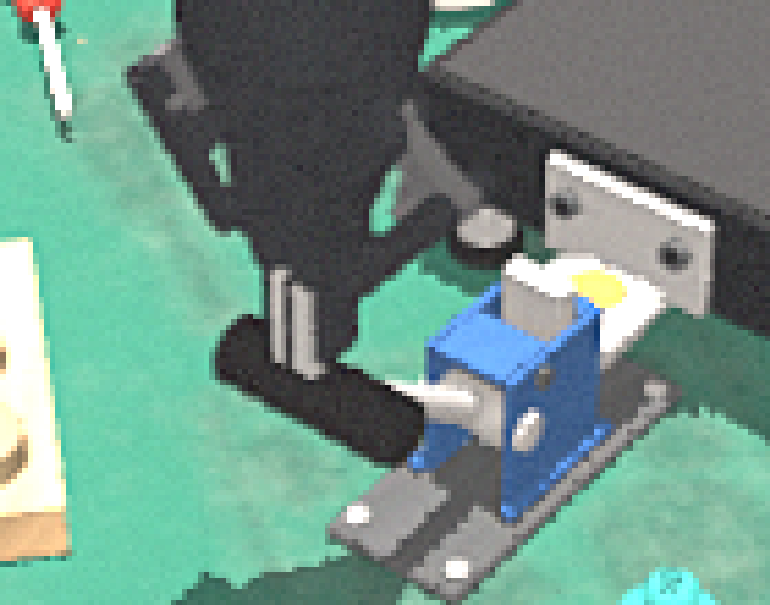

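The handle is back up, the ram block still stands raised on its catch, and the jack base is unmoved. Second stroke.

drive_tool --motion '[{"translation": [-0.6,-0.3,-3.4],"roll": 0,"gripper": -1},{"translation": [-3.2,-0.6,-4.3],"roll": 0,"gripper": -1},{"translation": [-3.0,-0.5,-4.6],"roll": 0,"gripper": -1},{"translation": [-2.8,-0.5,-4.7],"roll": 0,"gripper": -1},{"translation": [-2.5,-0.4,-4.9],"roll": 0,"gripper": -1},{"translation": [-2.3,-0.4,-5],"roll": 0,"gripper": -1},{"translation": [-2.1,-0.3,-5.1],"roll": 0,"gripper": -1},{"translation": [-1.8,-0.3,-5.2],"roll": 0,"gripper": -1},{"translation": [-1.5,-0.3,-5.3],"roll": 0,"gripper": -1},{"translation": [-1.2,-0.2,-5.3],"roll": 0,"gripper": -1},{"translation": [-1.0,-0.2,-5.4],"roll": 0,"gripper": -1},{"translation": [-0.4,0,-3.5],"roll": 0,"gripper": -1},{"translation": [-0.2,0,-3.5],"roll": 0,"gripper": -1},{"translation": [0,0,-2.5],"roll": 0,"gripper": -1},{"translation": [0,0,-1.5],"roll": 0,"gripper": -1},{"translation": [0,0,-1.5],"roll": 0,"gripper": -1},{"translation": [0,0,0],"roll": 0,"gripper": -1}]'

```text
t: 27.45
tcp_pos: [519.2, 229.5, 25.2]
tool_rot: [[-0.002, 0.17, -0.985], [-0.0, -0.985, -0.17], [-1.0, -0.0, 0.002]]
ft_force: [-6.8, -0.4, 10.3]
width: 0.1
```

drive_tool --motion '[{"translation": [0,0,-1.2],"roll": 0,"gripper": -1},{"translation": [0,0,-1],"roll": 0,"gripper": -1},{"translation": [0,0,0],"roll": 0,"gripper": -1}]'

```text
t: 27.75
tcp_pos: [519.1, 229.4, 23.1]
tool_rot: [[-0.002, 0.17, -0.985], [-0.0, -0.985, -0.17], [-1.0, -0.0, 0.002]]
ft_force: [-7.6, -1.3, 13.0]
width: 0.2
```

drive_tool --motion '[{"translation": [0,0,-0.5],"roll": 0,"gripper": -1},{"translation": [0,0,0],"roll": 0,"gripper": -1},{"translation": [0,0,0],"roll": 0,"gripper": -1}]'

```text
t: 28.05
tcp_pos: [519.0, 229.5, 22.8]
tool_rot: [[-0.002, 0.17, -0.985], [0.0, -0.985, -0.17], [-1.0, -0.0, 0.002]]
ft_force: [-8.8, -1.2, 15.8]
width: 0.1
```

Run:
```python
from h import *
np.set_printoptions(precision=1,suppress=True)
bright('scene',250,180,140,110,5.5,'s20',1.6); s=manip.state(); print(s['tcp_pos'],s['ft_force'])
S=capture('scene'); bright('scene',210,200,60,90,6,'s20b',1.2)
from m import cents,cen
c=cents(S,(15,150,150),(32,255,255),(345,215,30,30)); u=cen(c); o,d=ray('scene',u); print(u,[plane('scene',u,z)[:2] for z in (46.5,61)])
```

```text
[519.  229.5  22.8] [-9.1 -1.9 14.6]
[359.2 225.5] [array([718.2, 274.8]), array([705. , 262.4])]
```

View pics/s20.png

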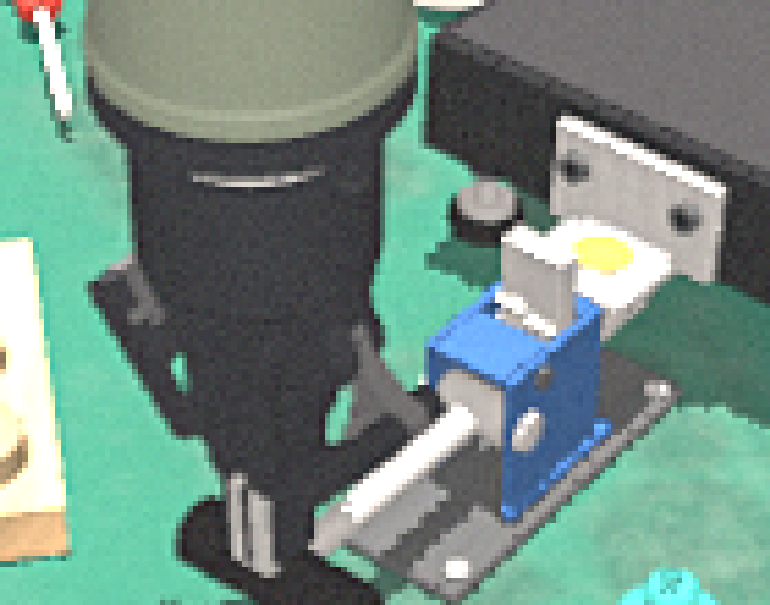

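View pics/s20b.png

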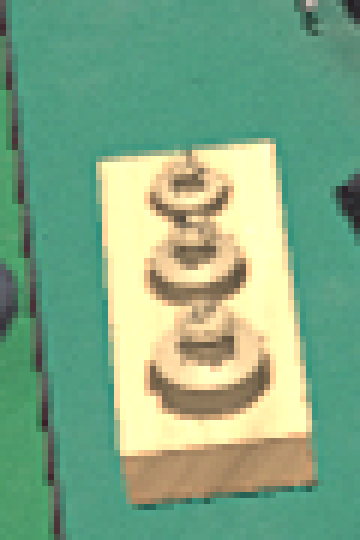

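Run:
```python
from rig import manip
s=manip.state(); print(s['t'],s['tcp_pos'],s['ft_force'],abs(s['joint_velocities']).max())
print(manip.job_done())
```

```text
28.2 [519.00312147 229.47568068  22.80609469] [-8.30091499 -2.48046001 15.14804622] 0.07943869172493186
the job is handed in; nothing more can be done
None
```

I moved the big brass weight into the empty hole and set the jack under the lift pad, square to the plate. I gave it one full stroke and let the handle come back up. I handed the job in at 28.2 s with the handle held fully down on the second stroke. No verdict came back, so what follows rests on my own pictures and force readings.

**Last checks**
- **Weight:** it stands upright in its hole, with the two smaller weights unmoved.
- **Jack:** it looks level and has not slid. My saddle estimates were up to 4 mm apart. With the plate tilted, I put the saddle about 4 to 6.5 mm from the pad's centre (limit 11 mm).
- **Handle:** the fingers press down with about 15 N, steadily, and the handle is at its stop.
- **Plate:** the lift point is up about 15 mm, so the front feet should be about 10 to 11 mm clear. I worked this out from the yellow disc and did not measure the feet directly, and the margin over 9 mm is small.
- **Tin:** I did not measure it at the end, but nothing went near it.

**What disagreed**
- **Fingertip height:** the real fingertips were about 33 mm higher than the reported tool position. My first grasp closed above the weight's knob without touching it. I found the offset by touching the knob lightly at about 17 N, and allowed for it from then on.
- **Plate position:** the camera shows the disc about 6 to 7 mm further back and slightly sideways. About 5 mm of that is expected from the tilt; the rest is within camera error or a small slide.

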